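Fetch the rear grater plate from a crowded hook and pin it on the grater stand

ROBOT

A 6-joint arm with a two-finger parallel gripper is mounted at the origin on a cart in front of the work surface, level with it; the furniture and walls round the work are solid. World frame = base frame: x ahead of the robot, y to its left, z up, the work surface at z = 0. Lengths are in m, angles in rad, forces in N, time in s.
With the tool pointing down it reaches from about 0.375 to 0.9 m from the base axis. Payload 3.1 kg.
Tool frame: the origin (TCP) lies where the fingers leave the gripper's body, on its centre line; the fingertips stand 73 mm ahead of it and the grasp point (between the pads) lies 54 mm ahead of it; z points along the fingers, y is the line along which they close (so a half turn about z gives the same grasp; the last joint's range is limited). The gripper opens to 85 mm and grips with 20 to 120 N. Pads are 22 mm wide; open, the fingers measure 114 mm over their backs; the gripper's body (76 mm by 85 mm) begins 54 mm behind the grasp point. The pads swing forward as they close: fully open they stand 13 mm farther back than shut.
Start: joints at [1.161, 0.527, 1.433, -0, 1.181, -0.178], TCP at [0.144, 0.608, 0.304] pointing down, gripper open.
Joint ranges: [-3.08, 3.08], [-0.75, 2.2], [0.22, 2.44], [-1.43, 4.57], [0, 2.65], [-2.85, 2.85]. Speed limits (rad/s): [2.79, 2.79, 3.14, 3.14, 3.14, 3.14].

INTERFACE

Orientations are given as a unit quaternion [x, y, z, w].
In Python, from station import manip gives the robot as it stands.
- The arm moves only by the shell command python3 -m crank 'ROWS' [FORCE]. ROWS is JSON, a list of rows, each an object with "dp": the shift along the tool's x, y, z normalised to -1 to 1, where 1 is 50 cm, a list of three; "delta_rot": the turn, a rotation vector about the tool's x, y, z normalised to -1 to 1, where 1 is 2 pi rad, a list of three; "fingers": the opening, from -1 (shut) to 1 (fully open). A call has 1 to 12 rows; each row shifts and turns the commanded pose from where the row before left it, along the tool's axes as they then stand; what a row does not reach is not made up. A row lasts 1/12 s, in which the tool goes at most 41.7 mm and 7.16 degrees, less where a joint would pass 70% of its speed; a pose out of reach is approached as far as the arm can. A call with a number of a shift or a turn outside -1 to 1 is refused whole. A call with a gripper value outside its range is refused whole. The fingers move at their own pace and stop on an object; FORCE is the grip in N (left out, the last holds). Time passes only in rows, so rows that do not move let the fingers close. It gives the time, the measured TCP pose, the force, the opening and the grip force at its end, in the units of the state.
- manip.sense(): the state, without advancing time (a new reading comes with each control period).
- manip.snapshot(name): name is "side" or "top"; returns (picture, depth): 420x560x3 uint8, red, green, blue; 420x560 float32, m along the optical axis (not along the pixel's ray), 0 where there is no reading.
- manip.camera_model(name): a dict with "fx", "fy", "cx", "cy" (pixels), "k1" (the pictures are not rectified: a ray, as slopes to the right and down, at radius r is drawn at 1 + k1 r^2 times it, then the intrinsics apply), "origin" and "attitude" of the camera in the world. Camera axes: x right, y up, looking along -z (the intrinsics and any distortion apply to the point x, -y, -z); pixel columns grow to the right and rows downward; lengths in m; the calibration is good to about 2 mm. A picture is of the moment at which its call begins. camera_model takes no time and is no camera call.
- manip.sign_off(): hands the job in; it is judged then, once.
The state is a dict: "t": time; "q": joint angles; "qd": joint speeds; "tau": joint torques, N m; "tcp_pos": TCP position; "tool_rot": TCP orientation; "force": force on the tool from outside, world axes, zero at the start; "ft_torque": the same for the moment, N m; "finger_gap": opening from 0.0 (shut) to 1.0 (fully open); "gripper_force": force on a finger pad.
Only numpy, scipy, OpenCV 4.12 (cv2) and the standard library are available. Lean on these libraries where they do the work, as an engineer would, in place of code of your own. Each camera call takes 0.05 s, during which the arm holds its last target. There are 200 camera calls.

TASK

I need the coarse grater plate, the green one that hangs at the back of the full hook. Move the two plates in front of it (grey and black) over to the spare hook, then take the green plate and fit it on the grater stand, teeth outward, with both pins through its two holes and the plate pushed fully home flat against the frame. Do not drop any plate, and leave the jar, the tumbler and the shaker undisturbed.

Things in the scene. Friction and masses are not known exactly. Their poses are not given: they have to be found in the camera images.
- coarse_plate: The coarse grater plate: GREEN rim, large round teeth. Loose, 0.08-0.15 kg. Panel 90 wide (y) x 108 tall (z) x 6 mm thick (x); a tab 42 wide x 42 tall x 6 thick stands on the middle of its top edge. Origin: midway between its two locating holes, mid-thickness; z up to the tab, toothed face at x = -3. Panel spans z = -94 to +14, tab +14 to +56. Starts rearmost (nearest the post) on the full hook.
- fine_plate: The fine plate: GREY rim and tab, rows of small bumps; 0.11 kg. Same shape, holes, eye, origin and axes as the green plate. Hangs upright on the full hook, first or second in front of the green plate.
- slicer_plate: The slicing plate: BLACK rim and tab, one slanted blade; 0.11 kg. Same shape, holes, eye, origin and axes as the green plate. Hangs upright on the full hook, first or second in front of the green plate.
- coarse_plate_eye (a point): Centre of the round eye, 26 mm diameter, in the middle of the green plate's tab, 35 mm above the plate's origin. The hook's prong passes through it. The tab can be gripped from above across its 42 mm width (along the plate's y) while it hangs. Hanging, the eye's centre lies 9 mm below the prong's axis.
- fine_plate_eye (a point): Centre of the 26 mm eye in the grey plate's tab, 35 mm above the plate's origin.
- slicer_plate_eye (a point): Centre of the 26 mm eye in the black plate's tab, 35 mm above the plate's origin.
- coarse_plate_foot (a point): Middle of the green plate's bottom edge, on its toothed front face: x = -3, y = 0, z = -94 mm in the plate's frame. The plate's two round locating holes, 9 mm diameter and right through, are at y = +33 and y = -33 mm, z = 0 in the same frame.
- full_hook: Steel hook stand, fixed, left or right of the grater; holds the three plates about 37 mm apart (centres near x = -45, -82, -119 mm), teeth towards the tip. Base plate 150 x 110 x 14 mm (x -115 to +35); a post at the origin bends into one level prong, 8 mm diameter, along the stand's -x, axis 190 mm above the worktop, straight from x = -18 to -142 mm. Origin: on the worktop under the post, z up.
- full_hook_tip (a point): Centre of the full hook's rounded end, 8 mm diameter. Beyond x = -142 mm the prong turns up at 45 degrees and ends here, at x = -150 mm, 8 mm above the prong's axis; the end's top is 202 mm above the worktop. Nothing on the stand is higher.
- spare_hook: The other hook stand, fixed, of the very same shape, size, origin and axes as the full hook; empty at the start, on the other side of the grater stand.
- spare_hook_tip (a point): Centre of the spare hook's upturned rounded end (x = -150 mm, 198 mm above the worktop), as on the full hook.
- grater_frame: Upright dark steel frame of the fixed grater stand, 114 mm wide, over a white catch box (150 deep, 120 wide, 37 mm high). Its flat front face leans back 0.12 rad. Origin: on that face, midway between its two pin roots, 138 mm above the worktop; z up along the face, y along the line of the pins, x into the frame. Its top edge is at z = +12 mm, so a fitted plate's tab stands clear.
- frame_pin_left (a point): Root of the left (y = +33 mm) dowel pin, on the frame's face. Steel, 7 mm diameter, 13 mm long, chamfered nose, pointing along the frame's -x, so towards the robot and 0.12 rad upward.
- frame_pin_right (a point): Root of the right (y = -33 mm) dowel pin, same as the left. A plate fully home has its axes parallel to the frame's and its origin at x = -3, y = 0, z = about -1 mm in the frame; its weight then keeps it against the face.
- olive_jar: Bystander: jar of olives with a dark lid, 71 mm across x 110 mm high, at the left. Origin: centre of its underside, z up.
- tumbler: Bystander: clear glass tumbler, 81 mm across x 91 mm high, at the right front. Origin: centre of its underside, z up.
- shaker: Bystander: steel cocktail shaker, 70 mm across x 220 mm high, behind the grater stand to the right. Origin: centre of its underside, z up.
Not all that is in view belongs to the job. Several things have the shape of the coarse_plate; the one meant has the colours described above.

How it is judged:
On the way, in this order (a step that is already met when the one before it is completed fails the run):
1. the grey and the black plate both hang on the spare hook, let go (x of fine_plate_eye in the frame of spare_hook between -0.149 and -0.006 m and y of fine_plate_eye in the frame of spare_hook between -0.012 and 0.012 m and z of fine_plate_eye in the frame of spare_hook between 0.165 and 0.19 m and angle between the x axis of each of fine_plate, slicer_plate and the x axis of spare_hook, either way round below 0.6 rad and angle between each of fine_plate, slicer_plate's own z axis and vertical below 0.3 rad and x of slicer_plate_eye in the frame of spare_hook between -0.149 and -0.006 m and y of slicer_plate_eye in the frame of spare_hook between -0.012 and 0.012 m and z of slicer_plate_eye in the frame of spare_hook between 0.165 and 0.19 m and contact force between the fingers and fine_plate below 0.2 N and contact force between the fingers and slicer_plate below 0.2 N), for 0.2 s.
2. the green plate has come off the full hook, over the tip (x of coarse_plate_eye in the frame of full_hook below -0.152 m), for 0.05 s.
At the end, for the whole second after the job is handed in: The grey and the black plate hang at rest by their eyes on the spare hook's prong; the green plate sits at rest on both pins of the grater frame, teeth outward, its back within 2.5 mm (bottom edge 3.5 mm) of the frame's face and its holes within 3 mm of the pins' axes (x of fine_plate_eye in the frame of spare_hook between -0.149 and -0.006 m and y of fine_plate_eye in the frame of spare_hook between -0.012 and 0.012 m and z of fine_plate_eye in the frame of spare_hook between 0.165 and 0.19 m and angle between the x axis of each of fine_plate, slicer_plate and the x axis of spare_hook, either way round below 0.6 rad and angle between each of fine_plate, slicer_plate's own z axis and vertical below 0.3 rad and x of slicer_plate_eye in the frame of spare_hook between -0.149 and -0.006 m and y of slicer_plate_eye in the frame of spare_hook between -0.012 and 0.012 m and z of slicer_plate_eye in the frame of spare_hook between 0.165 and 0.19 m and x of coarse_plate in the frame of grater_frame between -0.0055 and -0.001 m and y of coarse_plate in the frame of grater_frame between -0.003 and 0.003 m and z of coarse_plate in the frame of grater_frame between -0.004 and 0.003 m and x of coarse_plate_foot in the frame of grater_frame between -0.0095 and -0.0035 m and y of coarse_plate_foot in the frame of grater_frame between -0.006 and 0.006 m and linear speed of each of coarse_plate, fine_plate, slicer_plate below 0.03 m/s); the robot touches nothing.
It fails at once if the olive jar is pushed more than 25 mm or tipped (distance of olive_jar from where it was at the start of the episode above 0.025 m or angle between olive_jar's own z axis and vertical above 0.3 rad).
It fails at once if the glass tumbler is pushed more than 25 mm or tipped (distance of tumbler from where it was at the start of the episode above 0.025 m or angle between tumbler's own z axis and vertical above 0.3 rad).
It fails at once if the cocktail shaker is pushed more than 25 mm or tipped (distance of shaker from where it was at the start of the episode above 0.025 m or angle between shaker's own z axis and vertical above 0.3 rad).
It fails at once if a plate is dropped (its eye falls below 0.11 m above the worktop) (height (world z) of any of coarse_plate_eye, fine_plate_eye, slicer_plate_eye below 0.11 m).
It also fails if it takes over 72 s, if anything falls off the work surface, if the arm or the gripper's body presses on something with over 40 N, if the wrist force passes 120 N, or if a joint passes its speed limit or range.

## Working session

There is one attempt and no reset: what is moved stays moved. The work goes in short steps, Python scripts to look and compute and a shell command to move; the robot and the scene stay as the last step left them, time stands still between calls to the robot, and variables do not carry over. Pictures are saved under pics/ and viewed, at most 10 in all, crops included, and the job is handed in when it is done.

```bash
ls; mkdir -p pics
python3 - <<'E'
from station import manip
import cv2,numpy as np
print(manip.sense())
for n in("side","top"):
    p,d=manip.snapshot(n); print(manip.camera_model(n))
    cv2.imwrite(f"pics/{n}0.png",p[:,:,::-1]); np.savez(f"{n}0.npz",p=p,d=d)
E
```

```text
pics
{'t': 0.0, 'q': array([ 1.16048015e+00,  5.28426394e-01,  1.43390068e+00, -2.28663473e-05,
        1.18137613e+00, -1.78520934e-01]), 'qd': array([ 0.00013053, -0.0001386 , -0.00147555, -0.00117096,  0.00187714,
        0.00051812]), 'tau': array([-1.63521076e-03, -4.42355025e+01, -1.78025508e+01, -2.45041338e-04,
        8.35453364e-03,  2.66852290e-06]), 'tcp_pos': array([0.14334131, 0.60776868, 0.30295839]), 'tool_rot': array([ 1.15633948e-01,  9.93291335e-01, -1.01293657e-03, -2.96106011e-04]), 'force': array([-0.14493517, -0.47842823,  0.68144279]), 'ft_torque': array([ 0.00392589, -0.08262725, -0.03225434]), 'gripper_force': 0.0, 'finger_gap': 0.992066359793936}
{'fx': 488.7060392368581, 'fy': 488.7060392368581, 'cx': 275.8033725634046, 'cy': 198.9465765442977, 'k1': 0.011651141316409219, 'origin': array([-0.04509624,  1.50912845,  1.02339956]), 'attitude': array([-0.09662939,  0.49692227,  0.84647842, -0.16494028])}
{'fx': 537.4408205986581, 'fy': 537.4408205986581, 'cx': 281.5722692959137, 'cy': 214.4786494491055, 'k1': -0.1349093877461253, 'origin': array([ 0.30798958, -0.00230582,  1.79404599]), 'attitude': array([ 0.05518326, -0.04924272, -0.70091394,  0.70940088])}
```

View pics/side0.png

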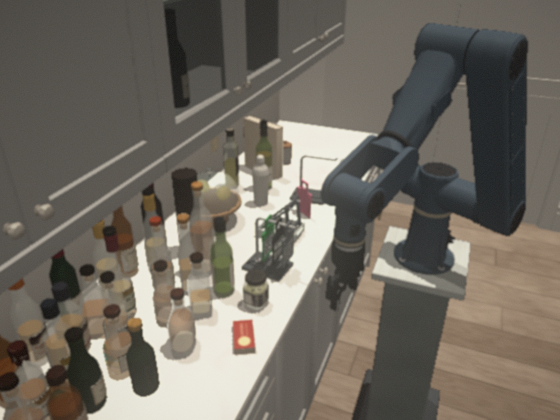

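View pics/top0.png

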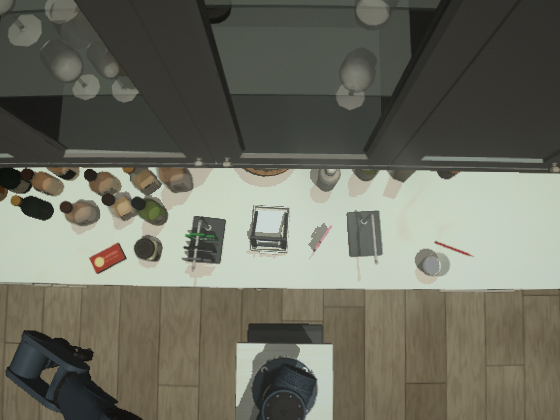

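```bash
cat > h.py <<'E'
import numpy as np,cv2
from scipy.spatial.transform import Rotation as R
from station import manip
def load(n):
    z=np.load(n+'.npz');return z['p'],z['d']
def rays(cam,uv):
    m=manip.camera_model(cam);uv=np.asarray(uv,float).reshape(-1,2)
    s=(uv-[m['cx'],m['cy']])/[m['fx'],m['fy']];g=s.copy()
    for _ in range(8): g=s/(1+m['k1']*(g**2).sum(1,keepdims=True))
    v=np.c_[g[:,0],-g[:,1],-np.ones(len(g))]
    return m['origin'],R.from_quat(m['attitude']).apply(v)
def onz(cam,uv,z):
    o,v=rays(cam,uv);return o+v*((z-o[2])/v[:,2])[:,None]
def cloud(cam,d,uv):
    uv=np.asarray(uv,int).reshape(-1,2);o,v=rays(cam,uv);return o+v*d[uv[:,1],uv[:,0]][:,None]
def proj(cam,P):
    m=manip.camera_model(cam);c=R.from_quat(m['attitude']).inv().apply(np.asarray(P,float).reshape(-1,3)-m['origin'])
    g=np.c_[c[:,0],-c[:,1]]/-c[:,2:];g=g*(1+m['k1']*(g**2).sum(1,keepdims=True))
    return g*[m['fx'],m['fy']]+[m['cx'],m['cy']]
E
python3 - <<'E'
from h import *
p,d=load('top0');c=p[200:275,170:392,::-1]
a=cv2.resize(c[:, :112],None,fx=5,fy=5,interpolation=cv2.INTER_CUBIC)
b=cv2.resize(c[:,112:],None,fx=5,fy=5,interpolation=cv2.INTER_CUBIC)
w=max(a.shape[1],b.shape[1]);a=cv2.copyMakeBorder(a,0,0,0,w-a.shape[1],0);b=cv2.copyMakeBorder(b,0,0,0,w-b.shape[1],0)
cv2.imwrite('pics/topz.png',np.vstack([a,b])[:600])
p,d=load('side0');c=p[140:280,225:365,::-1]
cv2.imwrite('pics/sidez.png',cv2.resize(c,None,fx=4.2,fy=4.2,interpolation=cv2.INTER_CUBIC))
for n in('top','side'):
    p,d=load(n+'0');v,u=np.mgrid[0:420,0:560];P=cloud(n,d,np.c_[u.ravel(),v.ravel()]).reshape(420,560,3)
    np.save(n+'P.npy',P)
    ok=(P[...,0]>.3)&(P[...,0]<.7)&(abs(P[...,1])<.45)&(d>0)
    for lo,hi in((-.02,.006),(.007,.022),(.03,.045),(.12,.16),(.16,.21),(.21,.3),(1,1.8)):
        s=ok&(P[...,2]>lo)&(P[...,2]<hi);print(n,lo,hi,s.sum(),P[s].mean(0).round(3) if s.any() else '')
E
```

```text
top -0.02 0.006 21212 [ 0.507 -0.018 -0.001]
top 0.007 0.022 4263 [ 0.512 -0.017  0.012]
top 0.03 0.045 345 [0.546 0.1   0.037]
top 0.12 0.16 798 [0.563 0.147 0.143]
top 0.16 0.21 1113 [0.562 0.169 0.185]
top 0.21 0.3 485 [0.631 0.343 0.241]
top 1 1.8 50161 [0.626 0.006 1.149]
side -0.02 0.006 5751 [0.486 0.096 0.001]
side 0.007 0.022 1256 [0.509 0.103 0.014]
side 0.03 0.045 277 [0.551 0.062 0.037]
side 0.12 0.16 1078 [0.545 0.186 0.141]
side 0.16 0.21 1087 [0.568 0.217 0.185]
side 0.21 0.3 648 [0.644 0.351 0.245]
side 1 1.8 0
```

View pics/topz.png

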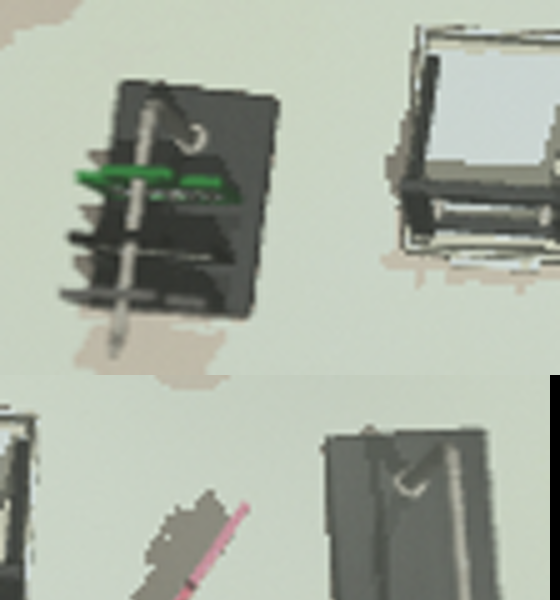

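View pics/sidez.png

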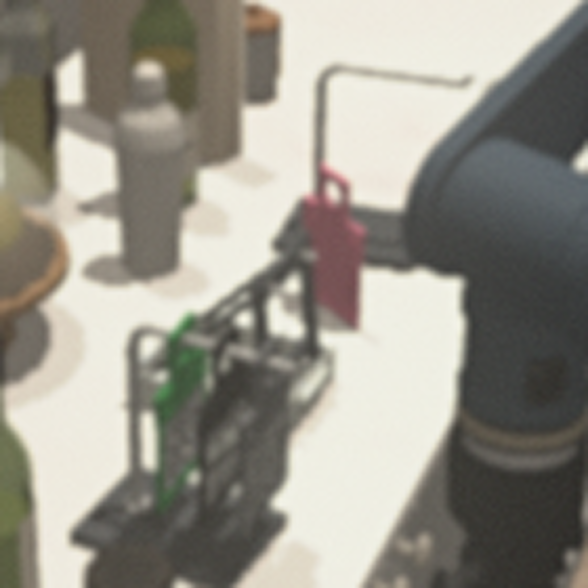

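Run:
```python
from h import *
p,d=load('top0');P=np.load('topP.npy');hsv=cv2.cvtColor(p,cv2.COLOR_RGB2HSV)
X,Y,Z=P[...,0],P[...,1],P[...,2]
ok=(d>0)&(X>.3)&(X<.75)
def rect(name,ylo,yhi):
    m=ok&(Y>ylo)&(Y<yhi)&(Z>.008)&(Z<.02)&(hsv[...,2]<130)
    v,u=np.nonzero(m);Q=onz('top',np.c_[u,v],.014)
    print(name,'base',len(u),[np.round(a,4) for a in cv2.minAreaRect(Q[:,:2].astype(np.float32))])
    m=ok&(Y>ylo)&(Y<yhi)&(Z>.178)&(Z<.205);v,u=np.nonzero(m);Q=P[m]
    # prong: light grey
    print('  top pts',len(u),Q.min(0).round(3),Q.max(0).round(3))
    return u,v,Q
for n,a,b in(('full',.12,.33),('spare',-.36,-.19)):
    u,v,Q=rect(n,a,b)
    if n=='spare':
        for r in sorted(set(v)): s=v==r; print(r,u[s].mean().round(1),s.sum(),onz('top',[[u[s].mean(),r]],.19)[0].round(4))
# plates tabs etc
for nm,m in(('green',(hsv[...,0]>45)&(hsv[...,0]<75)&(hsv[...,1]>120)),('pink',(hsv[...,0]>160)&(hsv[...,1]>80))):
    m=m&ok&(abs(Y)<.33)&(Z<.23);Q=P[m];print(nm,len(Q),Q.mean(0).round(3),Q.min(0).round(3),Q.max(0).round(3))
# frame
m=ok&(Y>-.03)&(Y<.14)&(Z>.12)&(Z<.16);Q=P[m];print('frame',len(Q),Q.mean(0).round(3),Q.min(0).round(3),Q.max(0).round(3),cv2.minAreaRect(Q[:,:2].astype(np.float32)))
# full-hook things
m=ok&(Y>.12)&(Y<.33)&(Z>.178)&(Z<.205)
for r in sorted(set(np.nonzero(m)[0])): 
    us=np.nonzero(m[r])[0];print(r,us, (Z[r,us]*1000).astype(int), hsv[r,us,2])
```

```text
full base 806 [array([0.5609, 0.2312]), array([0.3065, 0.2096]), np.float64(3.8852)]
  top pts 244 [0.375 0.245 0.179] [0.69  0.329 0.205]
spare base 1046 [array([ 0.585, -0.273]), array([0.133 , 0.3111]), np.float64(80.9924)]
  top pts 145 [ 0.4   -0.276  0.18 ] [ 0.556 -0.256  0.203]
213 371.5 2 [ 0.5544 -0.2594  0.19  ]
214 371.5 4 [ 0.5513 -0.2593  0.19  ]
215 371.5 4 [ 0.5483 -0.2593  0.19  ]
216 372.0 3 [ 0.5452 -0.2608  0.19  ]
217 372.0 3 [ 0.5422 -0.2608  0.19  ]
218 372.5 4 [ 0.5391 -0.2622  0.19  ]
219 372.5 4 [ 0.5361 -0.2622  0.19  ]
220 372.5 2 [ 0.533  -0.2622  0.19  ]
221 373.0 3 [ 0.53   -0.2637  0.19  ]
222 373.0 3 [ 0.527  -0.2636  0.19  ]
223 373.0 3 [ 0.5239 -0.2636  0.19  ]
224 373.0 3 [ 0.5209 -0.2635  0.19  ]
225 373.0 3 [ 0.5178 -0.2635  0.19  ]
226 373.0 3 [ 0.5148 -0.2635  0.19  ]
227 373.0 3 [ 0.5117 -0.2634  0.19  ]
228 373.0 3 [ 0.5087 -0.2634  0.19  ]
229 373.0 3 [ 0.5057 -0.2634  0.19  ]
230 373.5 2 [ 0.5027 -0.2649  0.19  ]
231 373.5 2 [ 0.4996 -0.2648  0.19  ]
232 373.5 2 [ 0.4966 -0.2648  0.19  ]
233 374.0 3 [ 0.4936 -0.2663  0.19  ]
234 374.0 3 [ 0
[... 4323 characters left out ...]
8  83 114 150 130]
258 [188 189 190 192 193 194 196 197 198 199 200] [199 204 200 201 202 196 199 203 202 204 198] [100 100 101 103 102 105 106 106  98  93  86]
259 [188 189 192 193 194 196 197 199 200] [199 201 199 204 197 198 200 204 201] [ 79  73  86  97 109  99  98  99  91]
260 [193 194 199 200 201] [187 187 185 196 183] [117 145  66  61  58]
261 [193 194] [193 189] [141 163]
262 [193 194] [197 194] [164 167]
263 [193 194] [203 184] [168 166]
264 [193 194] [195 188] [170 164]
265 [193 194] [200 190] [163 157]
266 [193 194] [192 196] [151 149]
267 [193 194] [198 187] [124 142]
268 [192 193 194] [196 200 195] [133 127 144]
269 [192 194] [198 196] [154 165]
270 [192 193] [203 199] [155 165]
```

Run:
```python
from h import *
p,d=load('top0');P=np.load('topP.npy');V=cv2.cvtColor(p,cv2.COLOR_RGB2HSV)[...,2].astype(float)
X,Y,Z=P[...,0],P[...,1],P[...,2]
def prong(rows,lo,hi):
    C=[]
    for r in rows:
        u=np.arange(lo,hi+1);m=(Z[r,u]>.178)&(Z[r,u]<.206)&(d[r,u]>0)
        w=np.where(m,np.maximum(V[r,u]-75,0),0) ; 
        if w.sum()>0 and m.sum()<=4: C.append(((w*u).sum()/w.sum(),r))
    Q=onz('top',C,.191)
    k=np.polyfit(Q[:,0],Q[:,1],1);res=Q[:,1]-np.polyval(k,Q[:,0]);g=abs(res)<.002;k=np.polyfit(Q[g,0],Q[g,1],1)
    print('slope',k[0].round(4),'yaw',np.arctan(k[0]).round(4),'y@.45',np.polyval(k,.45).round(4),'rms',res[g].std().round(4),len(C));return k
kf=prong(range(222,268),192,203);ks=prong(range(215,262),369,379)
# post: base corners. tips from brightness/depth end
for c,rows in((193,range(262,280)),(376,range(256,270))):
    for r in rows: print(r,[(u,int(V[r,u]),int(1000*Z[r,u])) for u in range(c-2,c+2)])
# tabs
for n,rows,rng in(('grey',range(256,262),(186,206)),('black',range(245,250),(187,206)),('green',range(232,237),(188,207))):
    for r in rows:
        us=[u for u in range(*rng) if .19<Z[r,u]<.21];print(n,r,us and (us[0],us[-1]),onz('top',[[us[0],r],[us[-1],r]],.202).round(4).tolist() if us else '')
# frame
F=(X>.4)&(X<.7)&(Y>-.03)&(Y<.14)&(Z>.1)&(Z<.17)&(d>0)
for r in range(205,260):
    us=np.nonzero(F[r])[0]
    if len(us):print('F',r,us.min(),us.max(),len(us),(Z[r,us]*1000).mean().round(),onz('top',[[us.min()-.5,r],[us.max()+.5,r]],.150).round(4)[:,:2].tolist())
```

```text
slope -0.1008 yaw -0.1004 y@.45 0.2691 rms 0.0005 37
slope 0.0787 yaw 0.0785 y@.45 -0.2685 rms 0.0004 47
262 [(191, 161, 4), (192, 150, 6), (193, 164, 197), (194, 167, 194)]
263 [(191, 191, -5), (192, 172, 2), (193, 168, 203), (194, 166, 184)]
264 [(191, 194, -3), (192, 174, 3), (193, 170, 195), (194, 164, 188)]
265 [(191, 187, -1), (192, 167, -6), (193, 163, 200), (194, 157, 190)]
266 [(191, 176, -3), (192, 148, 0), (193, 151, 192), (194, 149, 196)]
267 [(191, 174, -6), (192, 139, 8), (193, 124, 198), (194, 142, 187)]
268 [(191, 167, 7), (192, 133, 196), (193, 127, 200), (194, 144, 195)]
269 [(191, 175, 3), (192, 154, 198), (193, 145, 206), (194, 165, 196)]
270 [(191, 177, -7), (192, 155, 203), (193, 165, 199), (194, 183, -4)]
271 [(191, 180, -1), (192, 160, -3), (193, 170, 0), (194, 191, 1)]
272 [(191, 190, 2), (192, 190, -6), (193, 191, 3), (194, 190, -8)]
273 [(191, 190, 0), (192, 190, -2), (193, 191, -2), (194, 190, -4)]
274 [(191, 189, 1), (192, 190, -8), (193, 192, -2), (194, 192, 4)]
275 [(191, 190, 1), (192, 191, 3), (193, 190, 2), (194, 191, -4)]
276 [(191, 189, -9), (192, 
[... 2887 characters left out ...]
5 6 129.0 [[0.4909, 0.1049], [0.4921, 0.0002]]
F 235 250 285 7 137.0 [[0.4877, 0.111], [0.489, 0.0002]]
F 236 250 285 18 146.0 [[0.4846, 0.111], [0.4859, 0.0002]]
F 237 250 285 33 150.0 [[0.4815, 0.1109], [0.4829, 0.0001]]
F 238 250 286 37 150.0 [[0.4784, 0.1108], [0.4798, -0.003]]
F 239 250 286 37 148.0 [[0.4753, 0.1108], [0.4767, -0.003]]
F 240 250 286 36 139.0 [[0.4722, 0.1107], [0.4736, -0.003]]
F 241 251 286 22 132.0 [[0.4692, 0.1076], [0.4705, -0.0031]]
F 242 251 286 12 128.0 [[0.4661, 0.1075], [0.4675, -0.0031]]
F 243 256 286 9 127.0 [[0.4632, 0.0921], [0.4644, -0.0031]]
F 244 278 279 2 140.0 [[0.461, 0.0244], [0.461, 0.0183]]
F 245 278 278 1 137.0 [[0.4579, 0.0244], [0.4579, 0.0213]]
```

```bash
cat >> h.py <<'E'
def rot(yaw,pitch=0):
    "tool attitude: z down, y along plate y, for plate yaw; pitch>0 leans plate top back (+x)"
    return R.from_euler('z',yaw)*R.from_euler('y',pitch)*R.from_matrix(np.array([[-1,0,0],[0,1,0],[0,0,-1.]]))
def plan(pos,rt):
    s=manip.sense();r0=R.from_quat(s['tool_rot'])
    print('t',round(s['t'],2),'tcp',s['tcp_pos'].round(4),'F',s['force'].round(1),'gap',round(s['finger_gap'],3),'gf',round(s['gripper_force'],1))
    print('turn first(units)',((r0.inv()*rt).as_rotvec()/2/np.pi).round(4),'then dp(units)',(rt.inv().apply(np.array(pos)-s['tcp_pos'])/.5).round(4))
def spare(xs): return np.array([.5515+xs*.9969,-.2605+xs*.0784])
E
python3 -c "
from h import *
plan([.4093,.2725,.303],rot(-.1004))"
```

```text
t 0.1 tcp [0.1433 0.6078 0.303 ] F [-0.1  0.4 -1.3] gap 0.999 gf 0.0
turn first(units) [-0.0003 -0.0001 -0.0209] then dp(units) [-0.5965 -0.6139  0.    ]
```

```bash
python3 -m crank '[{"dp":[0,0,0],"delta_rot":[0,0,-0.0105],"fingers":1},{"dp":[0,0,0],"delta_rot":[0,0,-0.0104],"fingers":1},{"dp":[-0.05,-0.051,0],"delta_rot":[0,0,0],"fingers":1},{"dp":[-0.05,-0.051,0],"delta_rot":[0,0,0],"fingers":1},{"dp":[-0.05,-0.051,0],"delta_rot":[0,0,0],"fingers":1},{"dp":[-0.05,-0.051,0],"delta_rot":[0,0,0],"fingers":1},{"dp":[-0.05,-0.051,0],"delta_rot":[0,0,0],"fingers":1},{"dp":[-0.05,-0.051,0],"delta_rot":[0,0,0],"fingers":1},{"dp":[-0.05,-0.051,0],"delta_rot":[0,0,0],"fingers":1},{"dp":[-0.05,-0.051,0],"delta_rot":[0,0,0],"fingers":1}]' 60; python3 -m crank '[{"dp":[-0.05,-0.051,0],"delta_rot":[0,0,0],"fingers":1},{"dp":[-0.05,-0.051,0],"delta_rot":[0,0,0],"fingers":1},{"dp":[-0.05,-0.051,0],"delta_rot":[0,0,0],"fingers":1},{"dp":[-0.0465,-0.051,0],"delta_rot":[0,0,0],"fingers":1},{"dp":[0,0,0],"delta_rot":[0,0,0],"fingers":1}]'; python3 -c "
from h import *
plan([.4093,.2725,.242],rot(-.1004))"
```

```text
t: 0.93
tcp_pos: [0.3226, 0.3837, 0.3037]
tool_rot: [0.05, 0.999, -0.0, -0.0]
force: [0.1, -0.0, 0.2]
finger_gap: 1.002
gripper_force: 0.0
t: 1.35
tcp_pos: [0.4134, 0.27, 0.3039]
tool_rot: [0.053, 0.999, -0.001, 0.001]
force: [-0.1, 0.4, -0.4]
finger_gap: 0.998
gripper_force: 0.0
t 1.35 tcp [0.4134 0.27   0.3039] F [-0.1  0.4 -0.4] gap 0.998 gf 0.0
turn first(units) [-0.0002  0.0004 -0.0009] then dp(units) [0.0087 0.0042 0.1237]
```

```bash
python3 -m crank '[{"dp":[0.008,0.004,0],"delta_rot":[0,0,-0.0005],"fingers":1},{"dp":[0,0,0],"delta_rot":[0,0,0],"fingers":1},{"dp":[0,0,0.03],"delta_rot":[0,0,0],"fingers":1},{"dp":[0,0,0.03],"delta_rot":[0,0,0],"fingers":1},{"dp":[0,0,0.03],"delta_rot":[0,0,0],"fingers":1},{"dp":[0,0,0.03],"delta_rot":[0,0,0],"fingers":1},{"dp":[0,0,0],"delta_rot":[0,0,0],"fingers":1}]' 60
python3 - <<'E'
from h import *
plan([.4093,.2725,.242],rot(-.1004))
p,d=manip.snapshot('top');a=cv2.resize(p[200:290,160:260,::-1],None,fx=5,fy=5,interpolation=cv2.INTER_CUBIC)
p,d=manip.snapshot('side');b=cv2.resize(p[190:280,240:300,::-1],None,fx=5,fy=5,interpolation=cv2.INTER_CUBIC)
cv2.imwrite('pics/g1.png',np.hstack([a,b]))
E
```

```text
t: 1.93
tcp_pos: [0.4028, 0.2771, 0.2415]
tool_rot: [0.047, 0.999, -0.001, -0.003]
force: [-0.1, -0.3, 0.0]
finger_gap: 1.001
gripper_force: 0.0
t 1.93 tcp [0.4028 0.2771 0.2415] F [-0.1 -0.3  0. ] gap 1.001 gf 0.0
turn first(units) [-0.0004 -0.0009  0.001 ] then dp(units) [-0.0138 -0.0078 -0.0009]
```

View pics/g1.png

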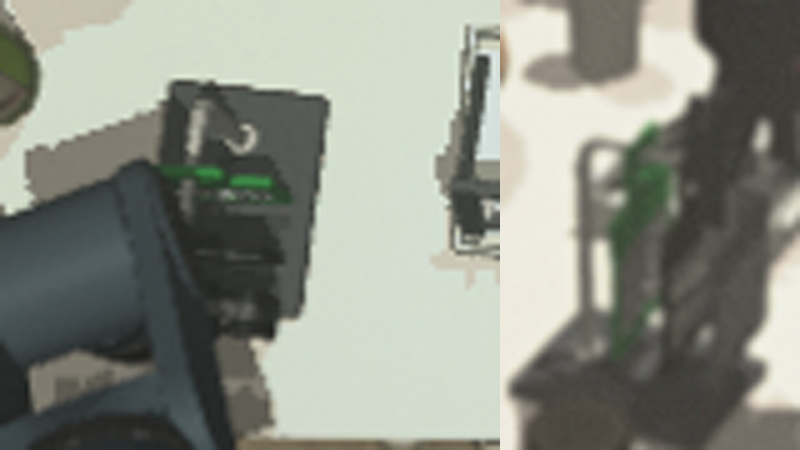

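```bash
python3 -m crank '[{"dp":[0,0,0],"delta_rot":[0,0,0],"fingers":1},{"dp":[0,0,0],"delta_rot":[0,0,0],"fingers":1},{"dp":[0,0,0],"delta_rot":[0,0,0],"fingers":1}]'; python3 -c "
from h import *
plan([.4093,.2725,.242],rot(-.1004))"
```

```text
t: 2.28
tcp_pos: [0.4061, 0.2767, 0.2448]
tool_rot: [0.048, 0.999, 0.0, 0.001]
force: [0.5, 0.7, 0.2]
finger_gap: 1.0
gripper_force: 0.0
t 2.28 tcp [0.4061 0.2767 0.2448] F [0.5 0.7 0.2] gap 1.0 gf 0.0
turn first(units) [0.0001 0.0003 0.0006] then dp(units) [-0.0073 -0.0077  0.0056]
```

```bash
python3 -m crank '[{"dp":[-0.007,-0.0077,0.005],"delta_rot":[0,0,0.0005],"fingers":1},{"dp":[0,0,0],"delta_rot":[0,0,0],"fingers":1},{"dp":[0,0,0],"delta_rot":[0,0,0],"fingers":1},{"dp":[0,0,0],"delta_rot":[0,0,0],"fingers":-1},{"dp":[0,0,0],"delta_rot":[0,0,0],"fingers":-1},{"dp":[0,0,0],"delta_rot":[0,0,0],"fingers":-1},{"dp":[0,0,0],"delta_rot":[0,0,0],"fingers":-1},{"dp":[0,0,0],"delta_rot":[0,0,0],"fingers":-1}]' 60;  python3 -c "
from h import *
plan([.4093,.2725,.242],rot(-.1004))"
```

```text
t: 2.95
tcp_pos: [0.4091, 0.2721, 0.2417]
tool_rot: [0.05, 0.999, 0.0, 0.0]
force: [0.3, -0.9, 2.6]
finger_gap: 0.476
gripper_force: 60.1
t 2.95 tcp [0.4091 0.2721 0.2417] F [ 0.3 -0.9  2.6] gap 0.476 gf 60.1
turn first(units) [0.     0.0001 0.    ] then dp(units) [-0.0003  0.0008 -0.0006]
```

```bash
python3 -m crank '[{"dp":[0,0,-0.013],"delta_rot":[0,0,0],"fingers":-1},{"dp":[0,0,-0.013],"delta_rot":[0,0,0],"fingers":-1},{"dp":[0,0,0],"delta_rot":[0,0,0],"fingers":-1},{"dp":[0,0,0],"delta_rot":[0,0,0],"fingers":-1},{"dp":[0.02,0,0],"delta_rot":[0,0,0],"fingers":-1},{"dp":[0.03,0,0],"delta_rot":[0,0,0],"fingers":-1},{"dp":[0.03,0,0],"delta_rot":[0,0,0],"fingers":-1},{"dp":[0.03,0,0],"delta_rot":[0,0,0],"fingers":-1},{"dp":[0.02,0,0],"delta_rot":[0,0,0],"fingers":-1},{"dp":[0,0,0],"delta_rot":[0,0,0],"fingers":-1}]';  python3 -c "
from h import *
plan([*spare(-.19),.325],rot(.0785))"
```

```text
t: 3.78
tcp_pos: [0.341, 0.2783, 0.254]
tool_rot: [0.049, 0.999, -0.001, -0.002]
force: [-1.3, -0.1, -0.6]
finger_gap: 0.476
gripper_force: 60.6
t 3.78 tcp [0.341  0.2783 0.254 ] F [-1.3 -0.1 -0.6] gap 0.476 gf 60.6
turn first(units) [-0.0002 -0.0006 -0.0282] then dp(units) [ 0.0447 -1.1072 -0.142 ]
```

```bash
python3 -m crank '[{"dp":[0,0,-0.046],"delta_rot":[0,0,-0.0094],"fingers":-1},{"dp":[0,0,-0.048],"delta_rot":[0,0,-0.0094],"fingers":-1},{"dp":[0,0,-0.048],"delta_rot":[0,0,-0.0094],"fingers":-1},{"dp":[-0.0154,-0.0565,0],"delta_rot":[0,0,0],"fingers":-1},{"dp":[-0.0154,-0.0565,0],"delta_rot":[0,0,0],"fingers":-1},{"dp":[-0.0154,-0.0565,0],"delta_rot":[0,0,0],"fingers":-1},{"dp":[-0.0154,-0.0565,0],"delta_rot":[0,0,0],"fingers":-1},{"dp":[-0.0154,-0.0565,0],"delta_rot":[0,0,0],"fingers":-1},{"dp":[-0.0154,-0.0565,0],"delta_rot":[0,0,0],"fingers":-1},{"dp":[-0.0154,-0.0565,0],"delta_rot":[0,0,0],"fingers":-1},{"dp":[-0.0154,-0.0565,0],"delta_rot":[0,0,0],"fingers":-1},{"dp":[-0.0154,-0.0565,0],"delta_rot":[0,0,0],"fingers":-1}]';  python3 -m crank '[{"dp":[0.0167,-0.0544,0],"delta_rot":[0,0,0],"fingers":-1},{"dp":[0.0167,-0.0544,0],"delta_rot":[0,0,0],"fingers":-1},{"dp":[0.0167,-0.0544,0],"delta_rot":[0,0,0],"fingers":-1},{"dp":[0.0167,-0.0544,0],"delta_rot":[0,0,0],"fingers":-1},{"dp":[0.0167,-0.0544,0],"delta_rot":[0,0,0],"fingers":-1},{"dp":[0.0167,-0.0544,0],"delta_rot":[0,0,0],"fingers":-1},{"dp":[0.0167,-0.0544,0],"delta_rot":[0,0,0],"fingers":-1},{"dp":[0.0167,-0.0544,0],"delta_rot":[0,0,0],"fingers":-1},{"dp":[0.0167,-0.0544,0],"delta_rot":[0,0,0],"fingers":-1},{"dp":[0.0167,-0.0544,0],"delta_rot":[0,0,0],"fingers":-1},{"dp":[0.0167,-0.0544,0],"delta_rot":[0,0,0],"fingers":-1},{"dp":[0,0,0],"delta_rot":[0,0,0],"fingers":-1}]'; python3 -m crank '[{"dp":[0,0,0],"delta_rot":[0,0,0],"fingers":-1},{"dp":[0,0,0],"delta_rot":[0,0,0],"fingers":-1},{"dp":[0,0,0],"delta_rot":[0,0,0],"fingers":-1}]'
python3 - <<'E'
from h import *
plan([*spare(-.19),.255],rot(.0785))
p,d=manip.snapshot('side');np.savez('s2.npz',p=p,d=d);b=cv2.resize(p[130:260,280:380,::-1],None,fx=5,fy=5,interpolation=cv2.INTER_CUBIC)[:600]
cv2.imwrite('pics/s2.png',b)
E
```

```text
t: 4.78
tcp_pos: [0.4336, 0.0287, 0.3255]
tool_rot: [-0.038, 0.999, -0.0, 0.0]
force: [-0.2, -0.5, -1.2]
finger_gap: 0.476
gripper_force: 61.1
t: 5.78
tcp_pos: [0.3644, -0.2809, 0.3259]
tool_rot: [-0.036, 0.999, -0.003, 0.001]
force: [-0.1, -0.8, -0.6]
finger_gap: 0.475
gripper_force: 61.2
t: 6.03
tcp_pos: [0.3641, -0.2739, 0.3252]
tool_rot: [-0.039, 0.999, 0.001, -0.0]
force: [-0.8, -0.4, -1.2]
finger_gap: 0.475
gripper_force: 61.2
t 6.03 tcp [ 0.3641 -0.2739  0.3252] F [-0.8 -0.4 -1.2] gap 0.475 gf 61.2
turn first(units) [ 0.0002 -0.0001 -0.0002] then dp(units) [ 0.0043 -0.0026  0.1404]
```

View pics/s2.png

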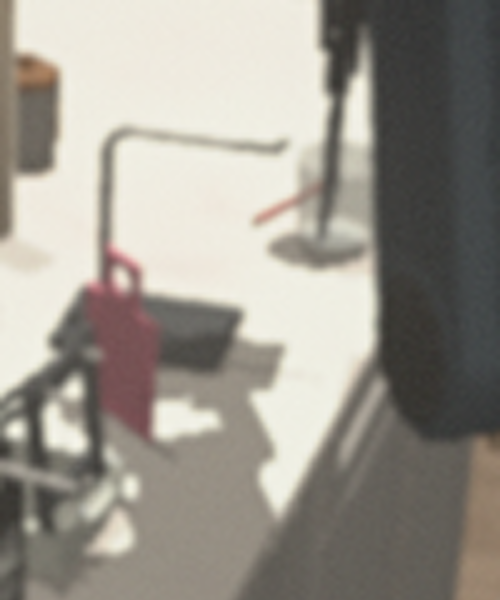

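```bash
python3 -m crank '[{"dp":[0,-0.0026,0.04],"delta_rot":[0,0,0],"fingers":-1},{"dp":[0,0,0.05],"delta_rot":[0,0,0],"fingers":-1},{"dp":[0,0,0.05],"delta_rot":[0,0,0],"fingers":-1},{"dp":[0,0,0],"delta_rot":[0,0,0],"fingers":-1},{"dp":[0,0,0],"delta_rot":[0,0,0],"fingers":-1},{"dp":[0,0,0],"delta_rot":[0,0,0],"fingers":-1},{"dp":[-0.02,0,0],"delta_rot":[0,0,0],"fingers":-1},{"dp":[-0.025,0,0],"delta_rot":[0,0,0],"fingers":-1},{"dp":[-0.025,0,0],"delta_rot":[0,0,0],"fingers":-1},{"dp":[-0.025,0,0],"delta_rot":[0,0,0],"fingers":-1},{"dp":[-0.025,0,0],"delta_rot":[0,0,0],"fingers":-1}]'; python3 -c "
from h import *
plan([*spare(-.045),.255],rot(.0785))"
```

```text
t: 7.0
tcp_pos: [0.4261, -0.2716, 0.2559]
tool_rot: [-0.039, 0.999, -0.001, 0.001]
force: [-0.4, -0.0, -1.7]
finger_gap: 0.477
gripper_force: 61.3
t 7.0 tcp [ 0.4261 -0.2716  0.2559] F [-0.4 -0.  -1.7] gap 0.477 gf 61.3
turn first(units) [-0.0002  0.0002 -0.0002] then dp(units) [-0.1619  0.0024  0.0019]
```

```bash
python3 -m crank '[{"dp":[-0.032,0,0],"delta_rot":[0,0,0],"fingers":-1},{"dp":[-0.04,0.001,0],"delta_rot":[0,0,0],"fingers":-1},{"dp":[-0.04,0.001,0],"delta_rot":[0,0,0],"fingers":-1},{"dp":[-0.03,0,0],"delta_rot":[0,0,0],"fingers":-1},{"dp":[-0.02,0,0],"delta_rot":[0,0,0],"fingers":-1},{"dp":[0,0,0],"delta_rot":[0,0,0],"fingers":-1},{"dp":[0,0,0.008],"delta_rot":[0,0,0],"fingers":-1},{"dp":[0,0,0.009],"delta_rot":[0,0,0],"fingers":-1},{"dp":[0,0,0.007],"delta_rot":[0,0,0],"fingers":-1},{"dp":[0,0,0],"delta_rot":[0,0,0],"fingers":-1},{"dp":[0,0,0],"delta_rot":[0,0,0],"fingers":-1}]'; python3 -c "
from h import *
plan([*spare(-.045),.2425],rot(.0785))"
```

```text
t: 7.92
tcp_pos: [0.504, -0.2644, 0.243]
tool_rot: [-0.038, 0.999, 0.0, -0.001]
force: [-0.4, -0.3, -0.7]
finger_gap: 0.476
gripper_force: 61.3
t 7.92 tcp [ 0.504  -0.2644  0.243 ] F [-0.4 -0.3 -0.7] gap 0.476 gf 61.3
turn first(units) [ 0.0002 -0.0002 -0.0004] then dp(units) [-0.0053  0.0004  0.0009]
```

```bash
python3 -m crank '[{"dp":[0,0,0.003],"delta_rot":[0,0,0],"fingers":-1},{"dp":[0,0,0],"delta_rot":[0,0,0],"fingers":-1},{"dp":[0,0,0],"delta_rot":[0,0,0],"fingers":-1}]'; python3 -m crank '[{"dp":[0,0,0],"delta_rot":[0,0,0],"fingers":-0.1},{"dp":[0,0,0],"delta_rot":[0,0,0],"fingers":0.2},{"dp":[0,0,0],"delta_rot":[0,0,0],"fingers":0.6},{"dp":[0,0,0],"delta_rot":[0,0,0],"fingers":1},{"dp":[0,0,0],"delta_rot":[0,0,0],"fingers":1},{"dp":[0,0,-0.03],"delta_rot":[0,0,0],"fingers":1},{"dp":[0,0,-0.04],"delta_rot":[0,0,0],"fingers":1},{"dp":[0,0,-0.04],"delta_rot":[0,0,0],"fingers":1},{"dp":[0,0,-0.02],"delta_rot":[0,0,0],"fingers":1},{"dp":[0,0,0],"delta_rot":[0,0,0],"fingers":1},{"dp":[0,0,0],"delta_rot":[0,0,0],"fingers":1},{"dp":[0,0,0],"delta_rot":[0,0,0],"fingers":1}]'
python3 - <<'E'
from h import *
plan([.4445,.269,.307],rot(-.1004))
p,d=manip.snapshot('side');b=cv2.resize(p[130:230,280:380,::-1],None,fx=5,fy=5,interpolation=cv2.INTER_CUBIC)[:600]
cv2.imwrite('pics/s3.png',b)
E
```

```text
t: 8.17
tcp_pos: [0.5047, -0.2646, 0.2421]
tool_rot: [-0.038, 0.999, -0.0, 0.0]
force: [0.4, 0.1, -1.3]
finger_gap: 0.473
gripper_force: 61.4
t: 9.17
tcp_pos: [0.5043, -0.264, 0.3059]
tool_rot: [-0.038, 0.999, 0.001, -0.001]
force: [-0.2, -0.5, 0.3]
finger_gap: 1.001
gripper_force: 0.0
t 9.17 tcp [ 0.5043 -0.264   0.3059] F [-0.2 -0.5  0.3] gap 1.001 gf 0.0
turn first(units) [ 0.0002 -0.0003  0.0282] then dp(units) [ 0.2257  1.0486 -0.0023]
```

View pics/s3.png

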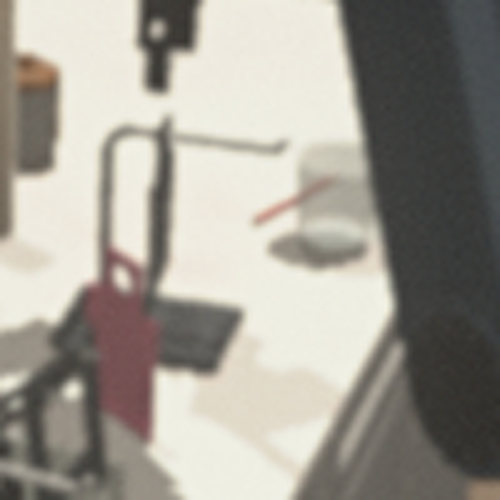

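```bash
python3 -m crank '[{"dp":[0,0,0],"delta_rot":[0,0,0.0094],"fingers":1},{"dp":[0,0,0],"delta_rot":[0,0,0.0094],"fingers":1},{"dp":[0,0,0],"delta_rot":[0,0,0.0094],"fingers":1},{"dp":[0.0133,0.0617,0],"delta_rot":[0,0,0],"fingers":1},{"dp":[0.0133,0.0617,0],"delta_rot":[0,0,0],"fingers":1},{"dp":[0.0133,0.0617,0],"delta_rot":[0,0,0],"fingers":1},{"dp":[0.0133,0.0617,0],"delta_rot":[0,0,0],"fingers":1},{"dp":[0.0133,0.0617,0],"delta_rot":[0,0,0],"fingers":1},{"dp":[0.0133,0.0617,0],"delta_rot":[0,0,0],"fingers":1},{"dp":[0.0133,0.0617,0],"delta_rot":[0,0,0],"fingers":1},{"dp":[0.0133,0.0617,0],"delta_rot":[0,0,0],"fingers":1},{"dp":[0.0133,0.0617,0],"delta_rot":[0,0,0],"fingers":1}]'; python3 -m crank '[{"dp":[0.0133,0.0617,0],"delta_rot":[0,0,0],"fingers":1},{"dp":[0.0133,0.0617,0],"delta_rot":[0,0,0],"fingers":1},{"dp":[0.0133,0.0617,0],"delta_rot":[0,0,0],"fingers":1},{"dp":[0.0133,0.0617,0],"delta_rot":[0,0,0],"fingers":1},{"dp":[0.0133,0.0617,0],"delta_rot":[0,0,0],"fingers":1},{"dp":[0.0133,0.0617,0],"delta_rot":[0,0,0],"fingers":1},{"dp":[0.0133,0.0617,0],"delta_rot":[0,0,0],"fingers":1},{"dp":[0.0133,0.0617,0],"delta_rot":[0,0,0],"fingers":1},{"dp":[0,0,0],"delta_rot":[0,0,0],"fingers":1},{"dp":[0,0,0],"delta_rot":[0,0,0],"fingers":1},{"dp":[0,0,0],"delta_rot":[0,0,0],"fingers":1},{"dp":[0,0,0],"delta_rot":[0,0,0],"fingers":1}]'
python3 - <<'E'
from h import *
plan([.4445,.269,.242],rot(-.1004))
E
```

```text
t: 10.22
tcp_pos: [0.4721, 0.0193, 0.3058]
tool_rot: [0.05, 0.999, 0.0, -0.001]
force: [1.1, -0.5, 0.3]
finger_gap: 0.999
gripper_force: 0.0
t: 11.22
tcp_pos: [0.4448, 0.2677, 0.3063]
tool_rot: [0.051, 0.999, -0.0, -0.001]
force: [-0.6, 0.9, -0.5]
finger_gap: 1.005
gripper_force: 0.0
t 11.22 tcp [0.4448 0.2677 0.3063] F [-0.6  0.9 -0.5] gap 1.005 gf 0.0
turn first(units) [-0.0002 -0.0002 -0.0002] then dp(units) [0.0008 0.0025 0.1286]
```

Descend, grip, lift 13 mm.

```bash
python3 -m crank '[{"dp":[0,0.002,0.04],"delta_rot":[0,0,0],"fingers":1},{"dp":[0,0,0.045],"delta_rot":[0,0,0],"fingers":1},{"dp":[0,0,0.043],"delta_rot":[0,0,0],"fingers":1},{"dp":[0,0,0],"delta_rot":[0,0,0],"fingers":1},{"dp":[0,0,0],"delta_rot":[0,0,0],"fingers":1},{"dp":[0,0,0],"delta_rot":[0,0,0],"fingers":1},{"dp":[0,0,0],"delta_rot":[0,0,0],"fingers":-1},{"dp":[0,0,0],"delta_rot":[0,0,0],"fingers":-1},{"dp":[0,0,0],"delta_rot":[0,0,0],"fingers":-1},{"dp":[0,0,0],"delta_rot":[0,0,0],"fingers":-1},{"dp":[0,0,0],"delta_rot":[0,0,0],"fingers":-1},{"dp":[0,0,0],"delta_rot":[0,0,0],"fingers":-1}]' 60; python3 -c "
from h import *
plan([.4445,.269,.255],rot(-.1004))"
```

```text
t: 12.22
tcp_pos: [0.4455, 0.2701, 0.2439]
tool_rot: [0.05, 0.999, 0.0, 0.001]
force: [-0.7, 0.4, 5.9]
finger_gap: 0.477
gripper_force: 59.9
t 12.22 tcp [0.4455 0.2701 0.2439] F [-0.7  0.4  5.9] gap 0.477 gf 59.9
turn first(units) [0.0002 0.0003 0.    ] then dp(units) [ 0.0018 -0.0023 -0.0222]
```

```bash
python3 -m crank '[{"dp":[0,0,-0.013],"delta_rot":[0,0,0],"fingers":-1},{"dp":[0,0,-0.014],"delta_rot":[0,0,0],"fingers":-1},{"dp":[0,0,0],"delta_rot":[0,0,0],"fingers":-1},{"dp":[0,0,0],"delta_rot":[0,0,0],"fingers":-1},{"dp":[0.02,0,0],"delta_rot":[0,0,0],"fingers":-1},{"dp":[0.035,0,0],"delta_rot":[0,0,0],"fingers":-1},{"dp":[0.035,0,0],"delta_rot":[0,0,0],"fingers":-1},{"dp":[0.035,0,0],"delta_rot":[0,0,0],"fingers":-1},{"dp":[0.035,0,0],"delta_rot":[0,0,0],"fingers":-1},{"dp":[0.03,0,0],"delta_rot":[0,0,0],"fingers":-1},{"dp":[0.016,0,0],"delta_rot":[0,0,0],"fingers":-1},{"dp":[0,0,0],"delta_rot":[0,0,0],"fingers":-1}]';  python3 -c "
from h import *
plan([*spare(-.19),.325],rot(.0785))"
```

```text
t: 13.22
tcp_pos: [0.3398, 0.2797, 0.2561]
tool_rot: [0.049, 0.999, -0.001, -0.002]
force: [0.2, -0.1, -1.4]
finger_gap: 0.475
gripper_force: 60.6
t 13.22 tcp [0.3398 0.2797 0.2561] F [ 0.2 -0.1 -1.4] gap 0.475 gf 60.6
turn first(units) [-0.0002 -0.0005 -0.0282] then dp(units) [ 0.0426 -1.1104 -0.1379]
```

```bash
python3 -m crank '[{"dp":[0,0,-0.044],"delta_rot":[0,0,-0.0094],"fingers":-1},{"dp":[0,0,-0.047],"delta_rot":[0,0,-0.0094],"fingers":-1},{"dp":[0,0,-0.047],"delta_rot":[0,0,-0.0094],"fingers":-1},{"dp":[-0.0155,-0.0567,0],"delta_rot":[0,0,0],"fingers":-1},{"dp":[-0.0155,-0.0567,0],"delta_rot":[0,0,0],"fingers":-1},{"dp":[-0.0155,-0.0567,0],"delta_rot":[0,0,0],"fingers":-1},{"dp":[-0.0155,-0.0567,0],"delta_rot":[0,0,0],"fingers":-1},{"dp":[-0.0155,-0.0567,0],"delta_rot":[0,0,0],"fingers":-1},{"dp":[-0.0155,-0.0567,0],"delta_rot":[0,0,0],"fingers":-1},{"dp":[-0.0155,-0.0567,0],"delta_rot":[0,0,0],"fingers":-1},{"dp":[-0.0155,-0.0567,0],"delta_rot":[0,0,0],"fingers":-1},{"dp":[-0.0155,-0.0567,0],"delta_rot":[0,0,0],"fingers":-1}]';  python3 -m crank '[{"dp":[0.0167,-0.0545,0],"delta_rot":[0,0,0],"fingers":-1},{"dp":[0.0167,-0.0545,0],"delta_rot":[0,0,0],"fingers":-1},{"dp":[0.0167,-0.0545,0],"delta_rot":[0,0,0],"fingers":-1},{"dp":[0.0167,-0.0545,0],"delta_rot":[0,0,0],"fingers":-1},{"dp":[0.0167,-0.0545,0],"delta_rot":[0,0,0],"fingers":-1},{"dp":[0.0167,-0.0545,0],"delta_rot":[0,0,0],"fingers":-1},{"dp":[0.0167,-0.0545,0],"delta_rot":[0,0,0],"fingers":-1},{"dp":[0.0167,-0.0545,0],"delta_rot":[0,0,0],"fingers":-1},{"dp":[0.0167,-0.0545,0],"delta_rot":[0,0,0],"fingers":-1},{"dp":[0.0167,-0.0545,0],"delta_rot":[0,0,0],"fingers":-1},{"dp":[0.0167,-0.0545,0],"delta_rot":[0,0,0],"fingers":-1},{"dp":[0,0,0],"delta_rot":[0,0,0],"fingers":-1}]'; python3 -m crank '[{"dp":[0,0,0.04],"delta_rot":[0,0,0],"fingers":-1},{"dp":[0,0,0.05],"delta_rot":[0,0,0],"fingers":-1},{"dp":[0,0,0.046],"delta_rot":[0,0,0],"fingers":-1},{"dp":[0,0,0],"delta_rot":[0,0,0],"fingers":-1},{"dp":[0,0,0],"delta_rot":[0,0,0],"fingers":-1},{"dp":[0,0,0],"delta_rot":[0,0,0],"fingers":-1}]'
python3 - <<'E'
from h import *
plan([*spare(-.19),.2562],rot(.0785))
plan([*spare(-.085),.2562],rot(.0785))
E
```

```text
t: 14.22
tcp_pos: [0.4326, 0.029, 0.3255]
tool_rot: [-0.038, 0.999, -0.0, 0.001]
force: [0.7, -0.2, -1.0]
finger_gap: 0.471
gripper_force: 61.1
t: 15.22
tcp_pos: [0.3633, -0.2812, 0.3259]
tool_rot: [-0.036, 0.999, -0.003, 0.001]
force: [0.5, 0.4, -1.5]
finger_gap: 0.475
gripper_force: 61.2
t: 15.72
tcp_pos: [0.3636, -0.2755, 0.2582]
tool_rot: [-0.038, 0.999, -0.001, 0.0]
force: [0.4, -0.2, -0.8]
finger_gap: 0.476
gripper_force: 61.2
t 15.72 tcp [ 0.3636 -0.2755  0.2582] F [ 0.4 -0.2 -0.8] gap 0.476 gf 61.2
turn first(units) [-0.0002  0.0001 -0.0003] then dp(units) [0.0031 0.0004 0.004 ]
t 15.72 tcp [ 0.3636 -0.2755  0.2582] F [ 0.4 -0.2 -0.8] gap 0.476 gf 61.2
turn first(units) [-0.0002  0.0001 -0.0003] then dp(units) [-0.2069  0.0004  0.004 ]
```

```bash
python3 -m crank '[{"dp":[-0.017,0,0.003],"delta_rot":[0,0,0],"fingers":-1},{"dp":[-0.025,0,0],"delta_rot":[0,0,0],"fingers":-1},{"dp":[-0.025,0,0],"delta_rot":[0,0,0],"fingers":-1},{"dp":[-0.025,0,0],"delta_rot":[0,0,0],"fingers":-1},{"dp":[-0.03,0,0],"delta_rot":[0,0,0],"fingers":-1},{"dp":[-0.03,0,0],"delta_rot":[0,0,0],"fingers":-1},{"dp":[-0.03,0,0],"delta_rot":[0,0,0],"fingers":-1},{"dp":[-0.025,0,0],"delta_rot":[0,0,0],"fingers":-1},{"dp":[0,0,0],"delta_rot":[0,0,0],"fingers":-1},{"dp":[0,0,0],"delta_rot":[0,0,0],"fingers":-1},{"dp":[0,0,0],"delta_rot":[0,0,0],"fingers":-1}]'; python3 -m crank '[{"dp":[0,0,0.009],"delta_rot":[0,0,0],"fingers":-1},{"dp":[0,0,0.009],"delta_rot":[0,0,0],"fingers":-1},{"dp":[0,0,0.007],"delta_rot":[0,0,0],"fingers":-1},{"dp":[0,0,0],"delta_rot":[0,0,0],"fingers":-1},{"dp":[0,0,0],"delta_rot":[0,0,0],"fingers":-1},{"dp":[0,0,0],"delta_rot":[0,0,0],"fingers":-1}]'
```

```text
t: 16.63
tcp_pos: [0.4661, -0.2665, 0.2558]
tool_rot: [-0.039, 0.999, 0.0, -0.0]
force: [-0.8, -0.8, -1.3]
finger_gap: 0.474
gripper_force: 61.3
t: 17.13
tcp_pos: [0.4656, -0.2669, 0.2439]
tool_rot: [-0.038, 0.999, 0.0, -0.0]
force: [-0.2, 1.7, 5.0]
finger_gap: 0.472
gripper_force: 62.0
```

```bash
python3 -m crank '[{"dp":[0,0,0],"delta_rot":[0,0,0],"fingers":-0.1},{"dp":[0,0,0],"delta_rot":[0,0,0],"fingers":0.2},{"dp":[0,0,0],"delta_rot":[0,0,0],"fingers":0.6},{"dp":[0,0,0],"delta_rot":[0,0,0],"fingers":1},{"dp":[0,0,0],"delta_rot":[0,0,0],"fingers":1},{"dp":[0,0,-0.03],"delta_rot":[0,0,0],"fingers":1},{"dp":[0,0,-0.04],"delta_rot":[0,0,0],"fingers":1},{"dp":[0,0,-0.04],"delta_rot":[0,0,0],"fingers":1},{"dp":[0,0,-0.02],"delta_rot":[0,0,0],"fingers":1},{"dp":[0,0,0],"delta_rot":[0,0,0],"fingers":1},{"dp":[0,0,0],"delta_rot":[0,0,0],"fingers":1},{"dp":[0,0,0],"delta_rot":[0,0,0],"fingers":1}]'
python3 - <<'E'
from h import *
plan([.4825,.2655,.307],rot(-.1004))
for n in('side','top'):
    p,d=manip.snapshot(n);np.savez(n+'4.npz',p=p,d=d)
    if n=='side': a=cv2.resize(p[130:230,280:360,::-1],None,fx=5,fy=5,interpolation=cv2.INTER_CUBIC)
    else: b=cv2.resize(p[190:290,330:400,::-1],None,fx=5,fy=5,interpolation=cv2.INTER_CUBIC)
cv2.imwrite('pics/s4.png',np.hstack([a,b]))
E
```

```text
t: 18.13
tcp_pos: [0.4657, -0.2665, 0.3073]
tool_rot: [-0.038, 0.999, 0.001, -0.001]
force: [-0.9, 0.8, -0.0]
finger_gap: 1.001
gripper_force: 0.0
t 18.13 tcp [ 0.4657 -0.2665  0.3073] F [-0.9  0.8 -0. ] gap 1.001 gf 0.0
turn first(units) [ 0.0002 -0.0003  0.0282] then dp(units) [7.320e-02 1.062e+00 7.000e-04]
```

View pics/s4.png

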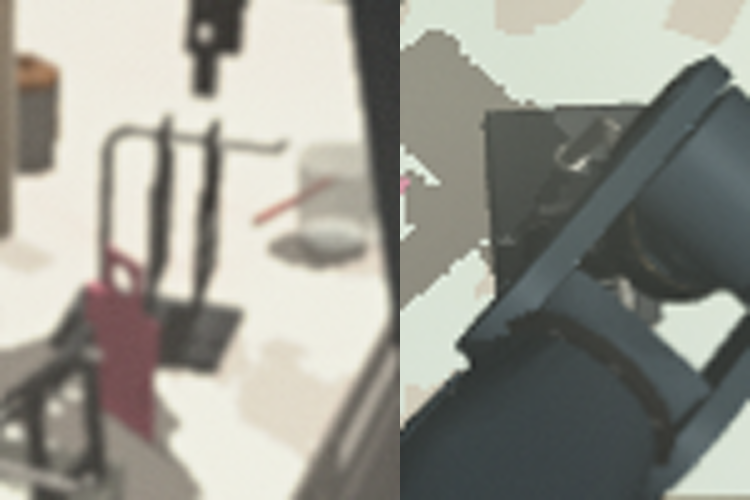

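```bash
python3 -m crank '[{"dp":[0,0,0],"delta_rot":[0,0,0.0094],"fingers":1},{"dp":[0,0,0],"delta_rot":[0,0,0.0094],"fingers":1},{"dp":[0,0,0],"delta_rot":[0,0,0.0094],"fingers":1},{"dp":[0.0043,0.0625,0],"delta_rot":[0,0,0],"fingers":1},{"dp":[0.0043,0.0625,0],"delta_rot":[0,0,0],"fingers":1},{"dp":[0.0043,0.0625,0],"delta_rot":[0,0,0],"fingers":1},{"dp":[0.0043,0.0625,0],"delta_rot":[0,0,0],"fingers":1},{"dp":[0.0043,0.0625,0],"delta_rot":[0,0,0],"fingers":1},{"dp":[0.0043,0.0625,0],"delta_rot":[0,0,0],"fingers":1},{"dp":[0.0043,0.0625,0],"delta_rot":[0,0,0],"fingers":1},{"dp":[0.0043,0.0625,0],"delta_rot":[0,0,0],"fingers":1},{"dp":[0.0043,0.0625,0],"delta_rot":[0,0,0],"fingers":1}]'; python3 -m crank '[{"dp":[0.0043,0.0625,0],"delta_rot":[0,0,0],"fingers":1},{"dp":[0.0043,0.0625,0],"delta_rot":[0,0,0],"fingers":1},{"dp":[0.0043,0.0625,0],"delta_rot":[0,0,0],"fingers":1},{"dp":[0.0043,0.0625,0],"delta_rot":[0,0,0],"fingers":1},{"dp":[0.0043,0.0625,0],"delta_rot":[0,0,0],"fingers":1},{"dp":[0.0043,0.0625,0],"delta_rot":[0,0,0],"fingers":1},{"dp":[0.0043,0.0625,0],"delta_rot":[0,0,0],"fingers":1},{"dp":[0.0043,0.0625,0],"delta_rot":[0,0,0],"fingers":1},{"dp":[0,0,0],"delta_rot":[0,0,0],"fingers":1},{"dp":[0,0,0],"delta_rot":[0,0,0],"fingers":1},{"dp":[0,0,0],"delta_rot":[0,0,0],"fingers":1},{"dp":[0,0,0],"delta_rot":[0,0,0],"fingers":1}]'
python3 - <<'E'
from h import *
plan([.4825,.2655,.2425],rot(-.1004))
E
```

```text
t: 19.23
tcp_pos: [0.4746, 0.0163, 0.3076]
tool_rot: [0.05, 0.999, 0.0, -0.001]
force: [1.1, 0.7, -0.9]
finger_gap: 1.001
gripper_force: 0.0
t: 20.23
tcp_pos: [0.4829, 0.2642, 0.3078]
tool_rot: [0.051, 0.999, -0.0, -0.001]
force: [-0.2, 0.6, 1.2]
finger_gap: 0.999
gripper_force: 0.0
t 20.23 tcp [0.4829 0.2642 0.3078] F [-0.2  0.6  1.2] gap 0.999 gf 0.0
turn first(units) [-0.0002 -0.0002 -0.0002] then dp(units) [0.001  0.0024 0.1306]
```

```bash
python3 -m crank '[{"dp":[0,0.002,0.04],"delta_rot":[0,0,0],"fingers":1},{"dp":[0,0,0.045],"delta_rot":[0,0,0],"fingers":1},{"dp":[0,0,0.044],"delta_rot":[0,0,0],"fingers":1},{"dp":[0,0,0],"delta_rot":[0,0,0],"fingers":1},{"dp":[0,0,0],"delta_rot":[0,0,0],"fingers":1},{"dp":[0,0,0],"delta_rot":[0,0,0],"fingers":1},{"dp":[0,0,0],"delta_rot":[0,0,0],"fingers":-1},{"dp":[0,0,0],"delta_rot":[0,0,0],"fingers":-1},{"dp":[0,0,0],"delta_rot":[0,0,0],"fingers":-1},{"dp":[0,0,0],"delta_rot":[0,0,0],"fingers":-1},{"dp":[0,0,0],"delta_rot":[0,0,0],"fingers":-1},{"dp":[0,0,0],"delta_rot":[0,0,0],"fingers":-1}]' 80; python3 -m crank '[{"dp":[0,0,-0.013],"delta_rot":[0,0,0],"fingers":-1},{"dp":[0,0,-0.014],"delta_rot":[0,0,0],"fingers":-1},{"dp":[0,0,0],"delta_rot":[0,0,0],"fingers":-1},{"dp":[0,0,0],"delta_rot":[0,0,0],"fingers":-1},{"dp":[0.02,0,0],"delta_rot":[0,0,0],"fingers":-1},{"dp":[0.035,0,0],"delta_rot":[0,0,0],"fingers":-1},{"dp":[0.035,0,0],"delta_rot":[0,0,0],"fingers":-1},{"dp":[0.035,0,0],"delta_rot":[0,0,0],"fingers":-1}]'
```

```text
t: 21.23
tcp_pos: [0.484, 0.2667, 0.2451]
tool_rot: [0.05, 0.999, 0.001, 0.001]
force: [-0.1, 0.8, 5.5]
finger_gap: 0.467
gripper_force: 80.0
t: 21.9
tcp_pos: [0.4192, 0.2723, 0.2568]
tool_rot: [0.05, 0.999, -0.0, -0.001]
force: [-0.1, -0.7, -0.6]
finger_gap: 0.468
gripper_force: 80.6
```

```bash
python3 -m crank '[{"dp":[0.035,0,0],"delta_rot":[0,0,0],"fingers":-1},{"dp":[0.035,0,0],"delta_rot":[0,0,0],"fingers":-1},{"dp":[0.035,0,0],"delta_rot":[0,0,0],"fingers":-1},{"dp":[0.03,0,0],"delta_rot":[0,0,0],"fingers":-1},{"dp":[0.02,0,0],"delta_rot":[0,0,0],"fingers":-1},{"dp":[0,0,0],"delta_rot":[0,0,0],"fingers":-1},{"dp":[0,0,0],"delta_rot":[0,0,0],"fingers":-1},{"dp":[0,0,0],"delta_rot":[0,0,0],"fingers":-1}]'
python3 - <<'E'
from h import *
plan([.34,.28,.255],rot(-.1004))
# frame from clean picture: points near top edge and side bars, subpixel edges
p,d=load('top0');g=cv2.cvtColor(p,cv2.COLOR_RGB2GRAY).astype(float);P=np.load('topP.npy')
a=cv2.resize(p[200:262,240:298,::-1],None,fx=9,fy=9,interpolation=cv2.INTER_CUBIC)
cv2.imwrite('pics/f.png',a)
# top bar front/back edges per column, in dark band
for u in range(252,286,3):
    print(u,[int(x) for x in g[232:246,u]],[int(z*1000) for z in P[232:246,u,2]])
E
```

```text
t: 22.57
tcp_pos: [0.3449, 0.2806, 0.2576]
tool_rot: [0.05, 0.999, 0.0, 0.001]
force: [0.2, 0.6, -1.6]
finger_gap: 0.465
gripper_force: 80.6
t 22.57 tcp [0.3449 0.2806 0.2576] F [ 0.2  0.6 -1.6] gap 0.465 gf 80.6
turn first(units) [ 0.0001  0.0002 -0.    ] then dp(units) [ 0.0097 -0.0021  0.0052]
252 [68, 68, 68, 63, 84, 86, 69, 58, 60, 59, 60, 60, 60, 73] [129, 130, 131, 144, 146, 154, 154, 147, 126, 111, 91, 74, 71, 56]
255 [132, 133, 131, 103, 77, 88, 83, 59, 58, 58, 59, 60, 60, 60] [4, 11, 0, 3, 150, 151, 152, 144, 118, 111, 90, 94, 67, 54]
258 [136, 137, 138, 136, 97, 87, 87, 72, 160, 152, 128, 99, 84, 75] [8, 7, 10, 5, 145, 150, 145, 150, 126, 143, 138, 54, 50, 44]
261 [135, 136, 137, 136, 89, 87, 91, 64, 95, 207, 132, 86, 83, 76] [4, 9, 5, 0, 148, 154, 158, 149, 139, 5, 7, 58, 58, 61]
264 [208, 136, 138, 136, 96, 86, 90, 63, 72, 208, 135, 95, 85, 89] [5, 8, -4, 4, 140, 151, 148, 146, 136, 5, 3, 52, 62, 57]
267 [207, 136, 137, 136, 113, 88, 88, 74, 70, 209, 135, 89, 85, 87] [4, 10, 6, 4, 2, 154, 156, 147, 137, 8, 5, 50, 55, 51]
270 [208, 138, 138, 136, 107, 84, 87, 86, 66, 167, 135, 96, 84, 87] [6, 6, 11, 9, 7, 147, 150, 149, 136, 8, 8, 56, 56, 54]
273 [208, 136, 138, 137, 135, 96, 85, 87, 62, 125, 137, 114, 89, 86] [9, 4, 13, 11, 7, 150, 155, 150, 139, 137, 6, 1, 59, 58]
276 [208, 137, 138, 137, 136, 89, 85, 89, 62, 87, 137, 106, 86, 86] [11, 11, 4, 11, 7, 151, 143, 151, 149, 132, 6, 4, 53, 55]
279 [138, 137, 138, 137, 136, 97, 84, 90, 72, 148, 176, 168, 156, 88] [10, 6, 3, 3, 2, 154, 154, 155, 147, 140, 143, 146, 142, 54]
282 [194, 194, 194, 190, 188, 120, 86, 89, 72, 62, 64, 63, 61, 62] [0, 6, 16, 16, 13, 7, 149, 153, 149, 136, 123, 118, 94, 78]
285 [72, 71, 72, 70, 70, 70, 87, 87, 81, 62, 62, 62, 61, 62] [119, 120, 126, 122, 134, 131, 142, 153, 151, 145, 126, 119, 94, 86]
```

View pics/f.png

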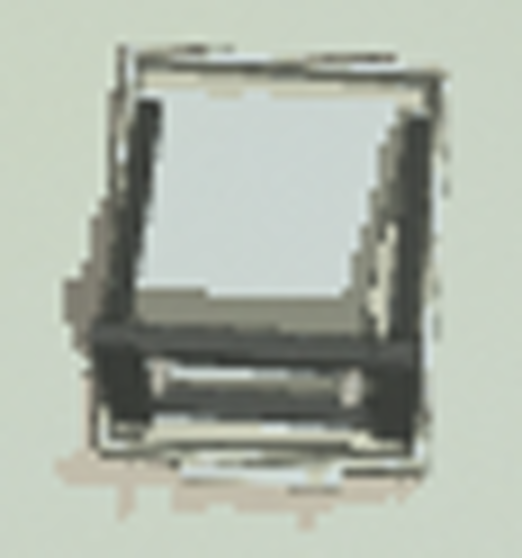

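```bash
cat > fr.py <<'E'
from h import *
p,d=load('top0');g=cv2.cvtColor(p,cv2.COLOR_RGB2GRAY).astype(float)
def cross(col,r0,r1,t,sgn):
    s=g[r0:r1,col]
    for i in range(len(s)-1):
        if sgn*(s[i]-t)>0>=sgn*(s[i+1]-t): return r0+i+(s[i]-t)/(s[i]-s[i+1])
def fit(name,uv,z):
    Q=onz('top',uv,z)[:,:2];k=np.polyfit(Q[:,1],Q[:,0],1);r=Q[:,0]-np.polyval(k,Q[:,1]);m=abs(r)<.0025
    k=np.polyfit(Q[m,1],Q[m,0],1);print(name,'yaw',-np.arctan(k[0]).round(4),'x@y=.054',np.polyval(k,.054).round(4),'rms',r[m].std().round(5),m.sum(),len(m))
B=[(u,cross(u,233,240,112,1)) for u in range(256,281)];fit('back',[b for b in B if b[1]],.150)
F=[(u,cross(u,236,243,74,1)) for u in list(range(252,287))];fit('front',[b for b in F if b[1]],.150)
# side edges of top bar: along bar rows: horizontal profile at bar
for r in range(235,243):
    print(r,[int(x) for x in g[r,246:256]],'|',[int(x) for x in g[r,282:292]])
for nm,u0,u1 in(('L',255,261),('R',276,282)):
    print(nm);print(g[239:249,u0:u1].astype(int))
hsv=cv2.cvtColor(p,cv2.COLOR_RGB2HSV)
E
python3 fr.py
```

```text
back yaw -0.0481 x@y=.054 0.4852 rms 0.00076 24 25
front yaw -0.0578 x@y=.054 0.4757 rms 0.00086 31 32
235 [207, 140, 126, 126, 96, 70, 63, 66, 88, 103] | [190, 102, 73, 70, 101, 204, 171, 205, 207, 208]
236 [207, 208, 136, 124, 87, 84, 84, 84, 83, 77] | [188, 81, 70, 70, 101, 206, 170, 205, 207, 207]
237 [207, 208, 137, 104, 88, 87, 86, 84, 91, 88] | [120, 66, 64, 70, 77, 203, 177, 205, 208, 207]
238 [208, 207, 141, 125, 72, 67, 69, 70, 66, 83] | [86, 86, 91, 87, 87, 204, 208, 208, 208, 208]
239 [207, 207, 208, 141, 76, 59, 58, 60, 60, 59] | [89, 89, 88, 87, 81, 204, 208, 208, 209, 208]
240 [207, 207, 207, 205, 96, 60, 60, 60, 60, 58] | [72, 72, 73, 81, 83, 203, 208, 208, 209, 208]
241 [207, 208, 207, 139, 90, 62, 59, 60, 60, 58] | [62, 65, 65, 62, 80, 178, 206, 208, 208, 208]
242 [208, 207, 208, 190, 111, 66, 60, 60, 61, 59] | [64, 62, 62, 62, 77, 175, 207, 208, 208, 208]
L
[[ 59  80  91  72  64  60]
 [ 58 133 165 160 142  98]
 [ 58  89 176 152 202 206]
 [ 59  89 182 128 111 106]
 [ 60  71 149  99  86  86]
 [ 60  68  84  84  83  84]
 [ 60  63  71  75  76  76]
 [ 62  63 161 168 168 169]
 [117 124 189 195 194 194]
 [103 185 192 191 191 192]]
R
[[ 89  88  89  90  87  79]
 [ 62  65  67  72  70  73]
 [ 87 101 115 148  77  62]
 [137 116 163 176 110  77]
 [106 118 169 168 108  76]
 [ 86  86 176 156  76  59]
 [ 86  86  99  88  77  61]
 [ 78  86  89  90  79  67]
 [130 128 128  93  88  72]
 [192 192 193 195 196 105]]
```

```bash
cat >> h.py <<'E'
FO=np.array([.4743,.0539,.138]);FY,FP=-.052,.12
L=.0991  # TCP to plate origin along tool z
RF=R.from_euler('z',FY)*R.from_euler('y',FP)
def ftarget(x,y,z): return FO+RF.apply([x,y,z+L])
def fnow():
    s=manip.sense();print('plate origin in frame mm',((RF.inv().apply(s['tcp_pos']-FO)-[0,0,L])*1000).round(1),'F in frame',RF.inv().apply(s['force']).round(1),'tq',s['ft_torque'].round(2),'t',round(s['t'],2),'rot err',((rot(FY,FP).inv()*R.from_quat(s['tool_rot'])).as_rotvec()).round(4))
E
python3 -c "
from h import *
plan(ftarget(-.075,0,0),rot(FY,FP));print(ftarget(-.075,0,0))"
```

```text
t 22.57 tcp [0.3449 0.2806 0.2576] F [ 0.2  0.6 -1.6] gap 0.465 gf 80.6
turn first(units) [ 0.0006  0.0193 -0.0077] then dp(units) [-0.1586 -0.4393  0.0055]
[0.41178744 0.05715359 0.24536575]
```

```bash
python3 -m crank '[{"dp":[0,0,0],"delta_rot":[0.0003,0.0097,-0.0039],"fingers":-1},{"dp":[0,0,0],"delta_rot":[0.0003,0.0096,-0.0038],"fingers":-1},{"dp":[-0.0198,-0.055,0.0007],"delta_rot":[0,0,0],"fingers":-1},{"dp":[-0.0198,-0.055,0.0007],"delta_rot":[0,0,0],"fingers":-1},{"dp":[-0.0198,-0.055,0.0007],"delta_rot":[0,0,0],"fingers":-1},{"dp":[-0.0198,-0.055,0.0007],"delta_rot":[0,0,0],"fingers":-1},{"dp":[-0.0198,-0.055,0.0007],"delta_rot":[0,0,0],"fingers":-1},{"dp":[-0.0198,-0.055,0.0007],"delta_rot":[0,0,0],"fingers":-1},{"dp":[-0.0198,-0.055,0.0007],"delta_rot":[0,0,0],"fingers":-1},{"dp":[-0.0198,-0.054,0.0007],"delta_rot":[0,0,0],"fingers":-1},{"dp":[0,0,0],"delta_rot":[0,0,0],"fingers":-1},{"dp":[0,0,0],"delta_rot":[0,0,0],"fingers":-1}]';python3 -m crank '[{"dp":[0,0,0],"delta_rot":[0,0,0],"fingers":-1},{"dp":[0,0,0],"delta_rot":[0,0,0],"fingers":-1}]'
python3 - <<'E'
from h import *
fnow();plan(ftarget(-.035,0,0),rot(FY,FP))
for n in('side','top'):
    p,d=manip.snapshot(n);np.savez(n+'5.npz',p=p,d=d);hsv=cv2.cvtColor(p,cv2.COLOR_RGB2HSV)
    m=(hsv[...,0]>45)&(hsv[...,0]<75)&(hsv[...,1]>110)
    v,u=np.nonzero(m);P=cloud(n,d,np.c_[u,v]);k=(abs(P[:,1]-.055)<.1)&(P[:,0]>.33)&(P[:,0]<.5);print(n,k.sum(),P[k].min(0).round(3) if k.any() else '',P[k].max(0).round(3) if k.any() else '',u[k].min() if k.any() else '',u[k].max() if k.any() else '')
E
```

```text
t: 23.57
tcp_pos: [0.4124, 0.0553, 0.2451]
tool_rot: [0.028, 0.998, 0.001, -0.06]
force: [-0.5, 0.6, -2.0]
finger_gap: 0.468
gripper_force: 81.2
t: 23.73
tcp_pos: [0.4105, 0.0576, 0.2451]
tool_rot: [0.026, 0.998, 0.001, -0.061]
force: [0.3, 0.1, -1.2]
finger_gap: 0.469
gripper_force: 81.1
plate origin in frame mm [-76.2   0.3  -0.4] F in frame [ 0.5  0.2 -1.1] tq [ 0.01 -0.1   0.02] t 23.73 rot err [ 0.0006  0.0018 -0.0004]
t 23.73 tcp [0.4105 0.0576 0.2451] F [ 0.3  0.1 -1.2] gap 0.469 gf 81.1
turn first(units) [-0.0001 -0.0003  0.0001] then dp(units) [-0.0825 -0.0007 -0.0007]
side 0    
top 0
```

```bash
python3 -m crank '[{"dp":[-0.03,0,0],"delta_rot":[0,0,0],"fingers":-1},{"dp":[-0.04,0,0],"delta_rot":[0,0,0],"fingers":-1},{"dp":[-0.03,0,0],"delta_rot":[0,0,0],"fingers":-1},{"dp":[-0.012,0,0],"delta_rot":[0,0,0],"fingers":-1},{"dp":[0,0,0],"delta_rot":[0,0,0],"fingers":-1},{"dp":[0,0,0],"delta_rot":[0,0,0],"fingers":-1},{"dp":[0,0,0],"delta_rot":[0,0,0],"fingers":-1}]'; python3 -c "
from h import *
fnow()"; python3 -m crank '[{"dp":[-0.006,0,0],"delta_rot":[0,0,0],"fingers":-1},{"dp":[0,0,0],"delta_rot":[0,0,0],"fingers":-1},{"dp":[0,0,0],"delta_rot":[0,0,0],"fingers":-1}]'; python3 -c "
from h import *
fnow()"; python3 -m crank '[{"dp":[-0.005,0,0],"delta_rot":[0,0,0],"fingers":-1},{"dp":[0,0,0],"delta_rot":[0,0,0],"fingers":-1},{"dp":[0,0,0],"delta_rot":[0,0,0],"fingers":-1}]'; python3 -c "
from h import *
fnow()"
```

```text
t: 24.42
tcp_pos: [0.4647, 0.0547, 0.2383]
tool_rot: [0.026, 0.998, 0.001, -0.062]
force: [-0.4, 0.2, -1.4]
finger_gap: 0.47
gripper_force: 81.2
plate origin in frame mm [-21.6   0.3  -0.7] F in frame [-0.3  0.2 -1.4] tq [ 0.03 -0.08  0.04] t 24.42 rot err [ 0.0008  0.0037 -0.0007]
t: 24.67
tcp_pos: [0.469, 0.054, 0.2382]
tool_rot: [0.026, 0.998, 0.001, -0.061]
force: [0.1, 0.1, -0.6]
finger_gap: 0.466
gripper_force: 81.2
plate origin in frame mm [-17.3  -0.2  -0.2] F in frame [ 0.1  0.1 -0.6] tq [ 0.01 -0.06 -0.03] t 24.67 rot err [0.0009 0.0013 0.0001]
t: 24.92
tcp_pos: [0.4719, 0.0538, 0.2378]
tool_rot: [0.026, 0.998, 0.001, -0.06]
force: [-0.1, -0.4, -1.1]
finger_gap: 0.467
gripper_force: 81.2
plate origin in frame mm [-14.4  -0.2  -0.3] F in frame [ 0.  -0.4 -1.1] tq [ 0.06 -0.13  0.04] t 24.92 rot err [0.0008 0.001  0.0002]
```

```bash
for i in 1 2; do :; done; python3 -m crank '[{"dp":[-0.004,0,0],"delta_rot":[0,0,0],"fingers":-1},{"dp":[0,0,0],"delta_rot":[0,0,0],"fingers":-1},{"dp":[0,0,0],"delta_rot":[0,0,0],"fingers":-1}]' >/dev/null; python3 -c "
from h import *
fnow()"; python3 -m crank '[{"dp":[-0.004,0,0],"delta_rot":[0,0,0],"fingers":-1},{"dp":[0,0,0],"delta_rot":[0,0,0],"fingers":-1},{"dp":[0,0,0],"delta_rot":[0,0,0],"fingers":-1}]'>/dev/null; python3 -c "
from h import *
fnow()"; python3 -m crank '[{"dp":[-0.004,0,0],"delta_rot":[0,0,0],"fingers":-1},{"dp":[0,0,0],"delta_rot":[0,0,0],"fingers":-1},{"dp":[0,0,0],"delta_rot":[0,0,0],"fingers":-1}]'>/dev/null; python3 -c "
from h import *
fnow()"
```

```text
plate origin in frame mm [-12.3  -0.2  -0.3] F in frame [ 0.6 -0.  -0.7] tq [ 0.09 -0.1   0.06] t 25.17 rot err [0.0007 0.001  0.0002]
plate origin in frame mm [-10.5  -0.1  -0.3] F in frame [-0.1  1.1 -0.2] tq [ 0.19 -0.08 -0.02] t 25.42 rot err [0.0006 0.0012 0.0001]
plate origin in frame mm [-8.4 -0.1 -0.3] F in frame [ 0.6  0.9 -0.7] tq [ 0.3  -0.02 -0.04] t 25.67 rot err [0.0005 0.0012 0.0002]
```

```bash
python3 -m crank '[{"dp":[-0.002,0.0014,0],"delta_rot":[0,0,0],"fingers":-1},{"dp":[0,0,0],"delta_rot":[0,0,0],"fingers":-1},{"dp":[0,0,0],"delta_rot":[0,0,0],"fingers":-1}]' >/dev/null; python3 -c "
from h import *
fnow()"; python3 -m crank '[{"dp":[-0.004,0,0],"delta_rot":[0,0,0],"fingers":-1},{"dp":[0,0,0],"delta_rot":[0,0,0],"fingers":-1},{"dp":[0,0,0],"delta_rot":[0,0,0],"fingers":-1}]'>/dev/null; python3 -c "
from h import *
fnow()"; python3 -m crank '[{"dp":[-0.004,0,0],"delta_rot":[0,0,0],"fingers":-1},{"dp":[0,0,0],"delta_rot":[0,0,0],"fingers":-1},{"dp":[0,0,0],"delta_rot":[0,0,0],"fingers":-1}]'>/dev/null; python3 -c "
from h import *
fnow()"
```

```text
plate origin in frame mm [-7.2  0.4 -0.3] F in frame [ 0.2  1.1 -0.8] tq [ 0.05 -0.13 -0.01] t 25.92 rot err [ 0.0012  0.0006 -0.    ]
plate origin in frame mm [-6.1  0.5 -0.5] F in frame [-1.9 -0.2  0.5] tq [-0.01  0.37 -0.1 ] t 26.17 rot err [0.0009 0.0032 0.0003]
plate origin in frame mm [-5.5  0.5 -0.6] F in frame [-5.7 -0.   3.2] tq [-0.07  1.   -0.18] t 26.42 rot err [0.0009 0.0068 0.0003]
```

```bash
python3 -m crank '[{"dp":[-0.003,0,0],"delta_rot":[0,0.002,0],"fingers":-1},{"dp":[0,0,0],"delta_rot":[0,0,0],"fingers":-1},{"dp":[0,0,0],"delta_rot":[0,0,0],"fingers":-1}]' >/dev/null; python3 -c "
from h import *
fnow()"; python3 -m crank '[{"dp":[-0.004,0,0],"delta_rot":[0,0,0],"fingers":-1},{"dp":[0,0,0],"delta_rot":[0,0,0],"fingers":-1},{"dp":[0,0,0],"delta_rot":[0,0,0],"fingers":-1}]'>/dev/null; python3 -c "
from h import *
fnow()"
```

```text
plate origin in frame mm [-4.1  0.5 -0.6] F in frame [-6.7 -0.6  4.1] tq [-0.06  1.22 -0.29] t 26.67 rot err [0.0009 0.0203 0.0005]
plate origin in frame mm [-3.5  0.5 -0.6] F in frame [-9.4  0.1  8.1] tq [-0.16  1.71 -0.27] t 26.92 rot err [0.0009 0.024  0.0005]
```

```bash
python3 -m crank '[{"dp":[0,0,-0.002],"delta_rot":[0,0,0],"fingers":-1},{"dp":[0,0,0],"delta_rot":[0,0,0],"fingers":-1},{"dp":[0,0,0],"delta_rot":[0,0,0],"fingers":-1}]' >/dev/null; python3 -c "
from h import *
fnow()
p,d=manip.snapshot('side');cv2.imwrite('pics/s6.png',cv2.resize(p[170:290,230:340,::-1],None,fx=5,fy=5,interpolation=cv2.INTER_CUBIC))"
```

```text
plate origin in frame mm [-3.6  0.5 -0.5] F in frame [-8.  -1.1  1.3] tq [-0.14  1.44 -0.31] t 27.17 rot err [0.0008 0.0244 0.0007]
```

View pics/s6.png

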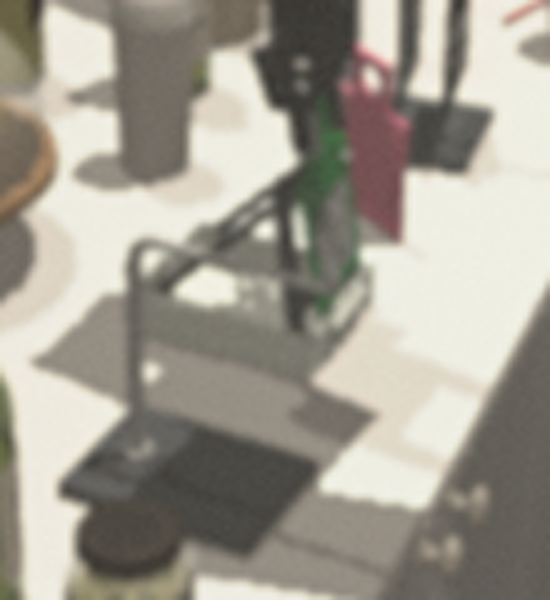

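```bash
python3 -m crank '[{"dp":[-0.006,0,0],"delta_rot":[0,0.003,0],"fingers":-1},{"dp":[0,0,0],"delta_rot":[0,0,0],"fingers":-1},{"dp":[0,0,0],"delta_rot":[0,0,0],"fingers":-1}]' >/dev/null; python3 -c "
from h import *
fnow()"; python3 -m crank '[{"dp":[-0.006,0,-0.001],"delta_rot":[0,0.001,0],"fingers":-1},{"dp":[0,0,0],"delta_rot":[0,0,0],"fingers":-1},{"dp":[0,0,0],"delta_rot":[0,0,0],"fingers":-1}]' >/dev/null; python3 -c "
from h import *
fnow()"
```

```text
plate origin in frame mm [-1.4  0.6 -0.6] F in frame [-9.7 -0.3  4.5] tq [-0.25  1.81 -0.38] t 27.47 rot err [0.0008 0.0462 0.0011]
plate origin in frame mm [-0.2  0.6 -0.6] F in frame [-14.3  -1.3   4.2] tq [-0.32  2.36 -0.51] t 27.72 rot err [0.0009 0.0573 0.0013]
```

```bash
python3 -m crank '[{"dp":[0.006,0,0],"delta_rot":[0,-0.0045,0],"fingers":-1},{"dp":[0.006,0,0],"delta_rot":[0,-0.0045,0],"fingers":-1},{"dp":[0,0,0],"delta_rot":[0,0,0],"fingers":-1},{"dp":[0,0,0],"delta_rot":[0,0,0],"fingers":-1}]' >/dev/null; python3 -c "
from h import *
fnow()"; python3 -m crank '[{"dp":[0,0.005,0],"delta_rot":[0,0,0],"fingers":-1},{"dp":[0,0,0],"delta_rot":[0,0,0],"fingers":-1},{"dp":[0,0,0],"delta_rot":[0,0,0],"fingers":-1}]' >/dev/null; python3 -c "
from h import *
fnow()"; python3 -m crank '[{"dp":[0,-0.005,0],"delta_rot":[0,0,0],"fingers":-1},{"dp":[0,0,0],"delta_rot":[0,-0.003,0],"fingers":-1},{"dp":[0,0,0],"delta_rot":[0,0,0],"fingers":-1},{"dp":[0,0,0],"delta_rot":[0,0,0],"fingers":-1}]' >/dev/null; python3 -c "
from h import *
fnow()"
```

```text
plate origin in frame mm [-5.7  0.6 -0.6] F in frame [-10.6  -1.    1.7] tq [-0.17  2.04 -0.41] t 28.05 rot err [ 0.0007 -0.0021  0.0008]
plate origin in frame mm [-5.5  1.6 -0.5] F in frame [-11.1  -8.3   3.1] tq [-1.18  2.21 -0.31] t 28.3 rot err [ 0.0046 -0.0012 -0.0001]
plate origin in frame mm [-6.7  0.9 -0.6] F in frame [-13.9  -0.4   5.8] tq [-0.07  2.56 -0.6 ] t 28.63 rot err [-0.0002 -0.0177  0.0018]
```

```bash
python3 -m crank '[{"dp":[0.004,0,0],"delta_rot":[0,-0.004,0],"fingers":-1},{"dp":[0,0,0],"delta_rot":[0,0,0],"fingers":-1},{"dp":[0,0,0],"delta_rot":[0,0,0],"fingers":-1},{"dp":[0,0,0],"delta_rot":[0,0,0],"fingers":-1}]' >/dev/null; python3 -c "
from h import *
fnow()";python3 -m crank '[{"dp":[0.004,0,0],"delta_rot":[0,-0.004,0],"fingers":-1},{"dp":[0,0,0],"delta_rot":[0,0,0],"fingers":-1},{"dp":[0,0,0],"delta_rot":[0,0,0],"fingers":-1},{"dp":[0,0,0],"delta_rot":[0,0,0],"fingers":-1}]' >/dev/null; python3 -c "
from h import *
fnow()"
```

```text
plate origin in frame mm [-7.3  0.9 -0.7] F in frame [-10.3   0.2   2.4] tq [ 0.05  1.96 -0.39] t 28.97 rot err [-0.0001 -0.0466  0.0008]
plate origin in frame mm [-9.4  0.9 -0.8] F in frame [-10.8   0.    4.4] tq [ 0.12  2.08 -0.34] t 29.3 rot err [-0.0001 -0.0714  0.0006]
```

```bash
python3 -m crank '[{"dp":[0,0,0],"delta_rot":[0,0,0],"fingers":-0.1},{"dp":[0,0,0],"delta_rot":[0,0,0],"fingers":0.2},{"dp":[0,0,0],"delta_rot":[0,0,0],"fingers":0.6},{"dp":[0,0,0],"delta_rot":[0,0,0],"fingers":1},{"dp":[0,0,0],"delta_rot":[0,0,0],"fingers":1},{"dp":[0,0,0],"delta_rot":[0,0,0],"fingers":1}]'; python3 -c "
from h import *
fnow()
p,d=manip.snapshot('side');np.savez('side7.npz',p=p,d=d)
hsv=cv2.cvtColor(p,cv2.COLOR_RGB2HSV);m=(hsv[...,0]>40)&(hsv[...,0]<80)&(hsv[...,1]>90);v,u=np.nonzero(m);P=cloud('side',d,np.c_[u,v]);k=(abs(P[:,1]-.055)<.1)&(P[:,0]>.38)&(P[:,0]<.52)
if k.any(): print(k.sum(),P[k].mean(0).round(3),P[k].max(0).round(3))"
```

```text
t: 29.8
tcp_pos: [0.4832, 0.0539, 0.238]
tool_rot: [0.026, 1.0, -0.0, -0.016]
force: [0.3, -0.8, -0.0]
finger_gap: 0.998
gripper_force: 0.0
plate origin in frame mm [-3.2  0.4  1.2] F in frame [ 0.3 -0.8  0. ] tq [ 0.02 -0.    0.04] t 29.8 rot err [ 0.001  -0.0885  0.    ]
```

```bash
python3 -m crank '[{"dp":[0,0,-0.03],"delta_rot":[0,0,0],"fingers":1},{"dp":[0,0,-0.05],"delta_rot":[0,0,0],"fingers":1},{"dp":[0,0,-0.05],"delta_rot":[0,0,0],"fingers":1},{"dp":[0,0,-0.05],"delta_rot":[0,0,0],"fingers":1},{"dp":[0.04,-0.06,0],"delta_rot":[0,0,0],"fingers":1},{"dp":[0.04,-0.06,0],"delta_rot":[0,0,0],"fingers":1},{"dp":[0,-0.07,0],"delta_rot":[0,0,0],"fingers":1},{"dp":[0,-0.07,0],"delta_rot":[0,0,0],"fingers":1},{"dp":[0,-0.07,0],"delta_rot":[0,0,0],"fingers":1},{"dp":[0,-0.06,0],"delta_rot":[0,0,0],"fingers":1},{"dp":[0,0,0],"delta_rot":[0,0,0],"fingers":1},{"dp":[0,0,0],"delta_rot":[0,0,0],"fingers":1}]'
cat > chk.py <<'E'
from h import *
import sys
tag=sys.argv[1]
for n in('side','top'):
    p,d=manip.snapshot(n);np.savez(n+tag+'.npz',p=p,d=d);hsv=cv2.cvtColor(p,cv2.COLOR_RGB2HSV)
    m=(hsv[...,0]>40)&(hsv[...,0]<80)&(hsv[...,1]>110);v,u=np.nonzero(m)
    P=cloud(n,d,np.c_[u,v]);k=(abs(P[:,1]-.055)<.1)&(P[:,0]>.38)&(P[:,0]<.55)&(P[:,2]<.23)
    Q=RF.inv().apply(P[k]-FO);print(n,k.sum())
    for lo,hi in((-.1,-.08),(-.08,-.05),(-.05,-.02),(-.02,.005),(.005,.02),(.02,.045),(.045,.07)):
        s=(Q[:,2]>lo)&(Q[:,2]<hi)
        if s.sum()>2: print('  z',lo,hi,s.sum(),'x med %.4f sd %.4f y %.3f..%.3f'%(np.median(Q[s,0]),Q[s,0].std(),Q[s,1].min(),Q[s,1].max()))
E
python3 chk.py 8
```

```text
t: 30.85
tcp_pos: [0.4354, -0.1403, 0.3293]
tool_rot: [0.028, 0.999, 0.0, -0.016]
force: [-0.4, 0.3, -0.8]
finger_gap: 1.003
gripper_force: 0.0
side 0
top 59
  z 0.005 0.02 20 x med -0.0070 sd 0.0016 y -0.007..0.046
  z 0.02 0.045 6 x med -0.0052 sd 0.0015 y -0.004..0.011
  z 0.045 0.07 33 x med -0.0062 sd 0.0020 y -0.020..0.020
```

```bash
cat >> h.py <<'E'
def ptarget(x,z,pitch=-.48):
    r=rot(FY,pitch);return FO+RF.apply([x,0,z])-r.apply([0,0,.073]),r
E
python3 - <<'E'
from h import *
a,r=ptarget(-.06,.05);b,_=ptarget(-.06,-.025)
plan(a,r);print(a,b,'down',r.inv().apply(b-a)/.5,'1mm in x_f',r.inv().apply(RF.apply([.001,0,0]))/.5)
E
```

```text
t 30.95 tcp [ 0.435  -0.1382  0.3291] F [ 0.6  0.9 -0.3] gap 0.999 gf 0.0
turn first(units) [-0.     -0.0818 -0.    ] then dp(units) [0.1672 0.3878 0.0697]
[0.38712521 0.05843718 0.25957379] [0.37815893 0.05890385 0.18511315] down [8.46963710e-02 4.81279530e-18 1.23800342e-01] 1mm in x_f [-1.65067123e-03  2.22765883e-21  1.12928495e-03]
```

Run:
```python
from h import *
r=rot(FY,FP)
def T(x,z): return FO+RF.apply([x,0,z+.073])
a=T(-.045,.08);plan(a,r);print(a,T(-.045,-.008))
```

```text
t 30.95 tcp [ 0.435  -0.1382  0.3291] F [ 0.6  0.9 -0.3] gap 0.999 gf 0.0
turn first(units) [-0.      0.0137 -0.    ] then dp(units) [-0.0138  0.3878  0.0664]
[0.44797521 0.05527012 0.29528677] [0.43745478 0.05581768 0.20791961]
```

```bash
python3 -m crank '[{"dp":[0,0,0],"delta_rot":[0,0.0137,0],"fingers":-1},{"dp":[-0.002,0.0554,0.0095],"delta_rot":[0,0,0],"fingers":-1},{"dp":[-0.002,0.0554,0.0095],"delta_rot":[0,0,0],"fingers":-1},{"dp":[-0.002,0.0554,0.0095],"delta_rot":[0,0,0],"fingers":-1},{"dp":[-0.002,0.0554,0.0095],"delta_rot":[0,0,0],"fingers":-1},{"dp":[-0.002,0.0554,0.0095],"delta_rot":[0,0,0],"fingers":-1},{"dp":[-0.002,0.0554,0.0095],"delta_rot":[0,0,0],"fingers":-1},{"dp":[-0.002,0.0554,0.0095],"delta_rot":[0,0,0],"fingers":-1},{"dp":[0,0,0],"delta_rot":[0,0,0],"fingers":-1},{"dp":[0,0,0],"delta_rot":[0,0,0],"fingers":-1},{"dp":[0,0,0],"delta_rot":[0,0,0],"fingers":-1}]'>/dev/null; python3 -c "
from h import *
fnow()
plan(FO+RF.apply([-.045,0,-.008+.073]),rot(FY,FP))"
```

```text
plate origin in frame mm [-45.    0.2  53.9] F in frame [-0.1 -0.6 -0.1] tq [-0.04 -0.07 -0.01] t 31.87 rot err [ 0.0016 -0.0006 -0.0024]
t 31.87 tcp [0.448  0.0554 0.2953] F [-0.2 -0.6 -0.1] gap 0.0 gf 0.0
turn first(units) [-0.0002  0.0001  0.0004] then dp(units) [ 0.     -0.0003  0.1761]
```

```bash
python3 -m crank '[{"dp":[0,0,0.035],"delta_rot":[0,0,0],"fingers":-1},{"dp":[0,0,0.035],"delta_rot":[0,0,0],"fingers":-1},{"dp":[0,0,0.035],"delta_rot":[0,0,0],"fingers":-1},{"dp":[0,0,0.036],"delta_rot":[0,0,0],"fingers":-1},{"dp":[0,0,0.035],"delta_rot":[0,0,0],"fingers":-1},{"dp":[0,0,0],"delta_rot":[0,0,0],"fingers":-1},{"dp":[-0.02,0,0],"delta_rot":[0,0,0],"fingers":-1},{"dp":[-0.015,0,0],"delta_rot":[0,0,0],"fingers":-1},{"dp":[0,0,0],"delta_rot":[0,0,0],"fingers":-1},{"dp":[0,0,0],"delta_rot":[0,0,0],"fingers":-1},{"dp":[0,0,0],"delta_rot":[0,0,0],"fingers":-1}]'>/dev/null; python3 -c "
from h import *
fnow()"
python3 -m crank '[{"dp":[-0.012,0,0],"delta_rot":[0,0,0],"fingers":-1},{"dp":[0,0,0],"delta_rot":[0,0,0],"fingers":-1},{"dp":[0,0,0],"delta_rot":[0,0,0],"fingers":-1}]'>/dev/null; python3 -c "
from h import *
fnow()"
python3 -m crank '[{"dp":[-0.008,0,0],"delta_rot":[0,0,0],"fingers":-1},{"dp":[0,0,0],"delta_rot":[0,0,0],"fingers":-1},{"dp":[0,0,0],"delta_rot":[0,0,0],"fingers":-1}]'>/dev/null; python3 -c "
from h import *
fnow()"
```

```text
plate origin in frame mm [-26.7  -0.7 -33.4] F in frame [-0.4 -0.1  0.5] tq [-0.01 -0.11  0.  ] t 32.78 rot err [ 0.001  -0.0019  0.0001]
plate origin in frame mm [-20.7  -0.6 -33.9] F in frame [-0.4 -0.2  0.1] tq [ 0.01 -0.02  0.01] t 33.03 rot err [ 0.0009 -0.0012 -0.0001]
plate origin in frame mm [-17.3  -0.5 -34.2] F in frame [-1.1  0.8  0.4] tq [ 0.07  0.11 -0.07] t 33.28 rot err [0.0007 0.0001 0.    ]
```

```bash
python3 -m crank '[{"dp":[-0.004,0,0],"delta_rot":[0,0,0],"fingers":-1},{"dp":[0,0,0],"delta_rot":[0,0,0],"fingers":-1},{"dp":[0,0,0],"delta_rot":[0,0,0],"fingers":-1}]'>/dev/null; python3 -c "
from h import *
fnow()"
python3 -m crank '[{"dp":[-0.004,0,0],"delta_rot":[0,0,0],"fingers":-1},{"dp":[0,0,0],"delta_rot":[0,0,0],"fingers":-1},{"dp":[0,0,0],"delta_rot":[0,0,0],"fingers":-1}]'>/dev/null; python3 -c "
from h import *
fnow()"
python3 -m crank '[{"dp":[-0.004,0,0],"delta_rot":[0,0,0],"fingers":-1},{"dp":[0,0,0],"delta_rot":[0,0,0],"fingers":-1},{"dp":[0,0,0],"delta_rot":[0,0,0],"fingers":-1}]'>/dev/null; python3 -c "
from h import *
fnow()"
```

```text
plate origin in frame mm [-16.9  -0.5 -34.2] F in frame [-5.2  0.6  4.3] tq [ 0.03  0.61 -0.06] t 33.53 rot err [ 0.0008  0.0042 -0.0002]
plate origin in frame mm [-16.6  -0.5 -34.3] F in frame [-9.4 -0.4  8.7] tq [-0.03  1.12 -0.01] t 33.78 rot err [ 0.0009  0.0084 -0.0005]
plate origin in frame mm [-16.3  -0.5 -34.3] F in frame [-12.8  -1.   12. ] tq [-0.1   1.67  0.01] t 34.03 rot err [ 0.0011  0.0127 -0.0007]
```

```bash
python3 -m crank '[{"dp":[0.02,0,0],"delta_rot":[0,0,0],"fingers":-1},{"dp":[0.04,0,0],"delta_rot":[0,0,0],"fingers":-1},{"dp":[0,0,-0.06],"delta_rot":[0,0,0],"fingers":-1},{"dp":[0,0,-0.06],"delta_rot":[0,0,0],"fingers":-1},{"dp":[0,0,-0.06],"delta_rot":[0,0,0],"fingers":-1},{"dp":[0,-0.07,-0.02],"delta_rot":[0,0,0],"fingers":-1},{"dp":[0,-0.07,0],"delta_rot":[0,0,0],"fingers":-1},{"dp":[0,-0.07,0],"delta_rot":[0,0,0],"fingers":-1},{"dp":[0,-0.07,0],"delta_rot":[0,0,0],"fingers":-1},{"dp":[0,-0.07,0],"delta_rot":[0,0,0],"fingers":-1},{"dp":[0,-0.05,0],"delta_rot":[0,0,0],"fingers":-1},{"dp":[0,0,0],"delta_rot":[0,0,0],"fingers":-1}]'; python3 chk.py 9
python3 - <<'E'
from h import *
for t in '89':
    p,d=load('top'+t);g=p[...,1].astype(int)-p[...,0].astype(int)
    for u in(252,256,259,264,268,272,276): print(t,u,g[228:252,u].tolist())
for nm,Q in(('home panel top front/back',[[-.006,.03,.013],[0,.03,.013]]),('tab top',[[-.006,0,.055],[0,0,.055]]),('panel foot front',[[-.006,-.03,-.095]]),('frame top edge',[[0,.03,.012]])):
    print(nm,proj('top',FO+RF.apply(Q)).round(1).tolist())
E
```

```text
t: 35.03
tcp_pos: [0.4438, -0.1501, 0.3071]
tool_rot: [0.028, 0.998, -0.001, -0.058]
force: [0.1, 0.3, 0.1]
finger_gap: 0.002
gripper_force: 0.0
side 0
top 59
  z 0.005 0.02 21 x med -0.0041 sd 0.0017 y -0.037..0.043
  z 0.02 0.045 8 x med -0.0053 sd 0.0010 y -0.010..0.009
  z 0.045 0.07 30 x med -0.0053 sd 0.0016 y -0.019..0.020
8 252 [2, 2, 2, 5, 3, 2, 3, 4, 3, 4, 2, 3, 3, 2, 2, 2, 2, 3, 3, 3, 4, 6, 3, -2]
8 256 [10, 10, 10, 3, 2, 2, 1, 1, 4, 3, 2, 5, 78, 76, 24, 15, 20, 24, 28, 26, 14, 3, 1, 0]
8 259 [10, 10, 10, 2, 2, 1, 2, 2, 3, 2, 4, 5, 56, 77, 26, 24, 3, 1, 0, 1, 21, 3, 3, 1]
8 264 [10, 10, 10, 10, 3, 4, 2, 1, 4, 58, 77, 38, 44, 31, 27, 25, 3, 1, 2, 3, 12, 8, 2, 3]
8 268 [9, 10, 10, 10, 3, 2, 4, 3, 4, 59, 78, 51, 75, 50, 27, 24, 6, 2, 1, 1, 13, 9, 3, 3]
8 272 [10, 4, 3, 3, 3, 2, 3, 3, 3, 40, 77, 36, 23, 28, 15, 15, 4, 1, 1, 2, 15, 8, 2, 2]
8 276 [3, 3, 3, 3, 2, 2, 2, 3, 2, 3, 3, 3, 17, 37, 25, 17, 5, 0, 2, 2, 24, 13, 2, 3]
9 252 [2, 1, 2, 4, 2, 3, 3, 3, 3, 3, 3, 3, 2, 3, 2, 1, 2, 2, 3, 2, 4, 3, 2, -2]
9 256 [10, 9, 10, 3, 1, 2, 2, 2, 4, 4, 6, 82, 80, 28, 8, 21, 29, 27, 28, 16, 2, 3, 2, -1]
9 259 [9, 9, 9, 2, 2, 2, 2, 1, 3, 3, 6, 58, 80, 36, 24, 2, 1, 2, 0, 17, 3, 3, 2, 1]
9 264 [8, 8, 9, 8, 3, 2, 2, 2, 27, 81, 65, 35, 41, 26, 16, 6, 4, 2, 3, 18, 9, 2, 1, 3]
9 268 [8, 9, 9, 9, 2, 2, 1, 3, 5, 81, 67, 66, 77, 33, 24, 11, 2, 0, 2, 10, 14, 3, 2, 3]
9 272 [4, 4, 2, 3, 3, 2, 3, 3, 3, 62, 81, 38, 21, 27, 16, 15, 4, 2, 1, 3, 16, 2, 3, 1]
9 276 [3, 3, 3, 3, 4, 3, 3, 3, 3, 3, 3, 3, 19, 38, 21, 16, 5, 2, 1, 1, 13, 8, 2, 2]
home panel top front/back [[258.1, 240.3], [258.3, 238.4]]
tab top [[267.5, 237.9], [267.7, 235.9]]
panel foot front [[277.8, 248.7]]
frame top edge [[258.3, 238.5]]
```

Run:
```python
from h import *
plan(FO+RF.apply([-.03,-.033,.08+.073]),rot(FY,FP))
```

```text
t 35.13 tcp [ 0.4429 -0.1461  0.3067] F [-0.1 -0.2 -0.6] gap 0.003 gf 0.0
turn first(units) [-0.0001  0.0002 -0.0004] then dp(units) [-0.0221  0.3368  0.024 ]
```

```bash
python3 -m crank '[{"dp":[-0.0037,0.056,0.004],"delta_rot":[0,0,0],"fingers":-1},{"dp":[-0.0037,0.056,0.004],"delta_rot":[0,0,0],"fingers":-1},{"dp":[-0.0037,0.056,0.004],"delta_rot":[0,0,0],"fingers":-1},{"dp":[-0.0037,0.056,0.004],"delta_rot":[0,0,0],"fingers":-1},{"dp":[-0.0037,0.056,0.004],"delta_rot":[0,0,0],"fingers":-1},{"dp":[-0.0037,0.056,0.004],"delta_rot":[0,0,0],"fingers":-1},{"dp":[0,0,0],"delta_rot":[0,0,0],"fingers":-1},{"dp":[0,0,0.05],"delta_rot":[0,0,0],"fingers":-1},{"dp":[0,0,0.05],"delta_rot":[0,0,0],"fingers":-1},{"dp":[0,0,0.046],"delta_rot":[0,0,0],"fingers":-1},{"dp":[0,0,0],"delta_rot":[0,0,0],"fingers":-1},{"dp":[0,0,0],"delta_rot":[0,0,0],"fingers":-1}]'>/dev/null; python3 -c "
from h import *
fnow()"
python3 -m crank '[{"dp":[-0.012,0,0],"delta_rot":[0,0,0],"fingers":-1},{"dp":[-0.012,0,0],"delta_rot":[0,0,0],"fingers":-1},{"dp":[0,0,0],"delta_rot":[0,0,0],"fingers":-1},{"dp":[0,0,0],"delta_rot":[0,0,0],"fingers":-1}]'>/dev/null; python3 -c "
from h import *
fnow()"
python3 -m crank '[{"dp":[-0.006,0,0],"delta_rot":[0,0,0],"fingers":-1},{"dp":[0,0,0],"delta_rot":[0,0,0],"fingers":-1},{"dp":[0,0,0],"delta_rot":[0,0,0],"fingers":-1}]'>/dev/null; python3 -c "
from h import *
fnow()"
python3 -m crank '[{"dp":[-0.008,0,0],"delta_rot":[0,0,0],"fingers":-1},{"dp":[0,0,0],"delta_rot":[0,0,0],"fingers":-1},{"dp":[0,0,0],"delta_rot":[0,0,0],"fingers":-1}]'>/dev/null; python3 -c "
from h import *
fnow()"
```

```text
plate origin in frame mm [-30.8 -32.  -19.6] F in frame [-0.1  0.1  0.2] tq [ 0.01 -0.04  0.02] t 36.13 rot err [ 0.0005  0.0023 -0.001 ]
plate origin in frame mm [-16.9 -32.7 -18.1] F in frame [-0.2  1.1  0.1] tq [0.04 0.01 0.06] t 36.47 rot err [ 0.0012 -0.0034  0.    ]
plate origin in frame mm [-15.9 -32.6 -18.9] F in frame [-4.1 -0.7  4.7] tq [ 0.    0.66 -0.04] t 36.72 rot err [0.0008 0.0015 0.    ]
plate origin in frame mm [-15.1 -32.5 -19.3] F in frame [-11.2  -1.7  10.8] tq [-0.07  1.79  0.04] t 36.97 rot err [ 0.0009  0.0102 -0.0008]
```

```bash
python3 -m crank '[{"dp":[0.02,0,0],"delta_rot":[0,0,0],"fingers":-1},{"dp":[0.025,0,-0.001],"delta_rot":[0,0,0],"fingers":-1},{"dp":[0,0.045,0],"delta_rot":[0,0,0],"fingers":-1},{"dp":[0,0.045,0],"delta_rot":[0,0,0],"fingers":-1},{"dp":[0,0.042,0],"delta_rot":[0,0,0],"fingers":-1},{"dp":[0,0,0],"delta_rot":[0,0,0],"fingers":-1},{"dp":[-0.012,0,0],"delta_rot":[0,0,0],"fingers":-1},{"dp":[-0.015,0,0],"delta_rot":[0,0,0],"fingers":-1},{"dp":[0,0,0],"delta_rot":[0,0,0],"fingers":-1},{"dp":[0,0,0],"delta_rot":[0,0,0],"fingers":-1}]'>/dev/null; python3 -c "
from h import *
fnow()"
python3 -m crank '[{"dp":[-0.008,0,0],"delta_rot":[0,0,0],"fingers":-1},{"dp":[0,0,0],"delta_rot":[0,0,0],"fingers":-1},{"dp":[0,0,0],"delta_rot":[0,0,0],"fingers":-1}]'>/dev/null; python3 -c "
from h import *
fnow()"
python3 -m crank '[{"dp":[-0.01,0,0],"delta_rot":[0,0,0],"fingers":-1},{"dp":[0,0,0],"delta_rot":[0,0,0],"fingers":-1},{"dp":[0,0,0],"delta_rot":[0,0,0],"fingers":-1}]'>/dev/null; python3 -c "
from h import *
fnow()"
```

```text
plate origin in frame mm [-18.8  32.6 -18.6] F in frame [ 0.5  0.6 -0.1] tq [ 0.03 -0.04  0.02] t 37.8 rot err [ 0.0007 -0.0019  0.0015]
plate origin in frame mm [-16.   33.  -18.8] F in frame [-0.4 -0.2  0.1] tq [-0.09 -0.01 -0.  ] t 38.05 rot err [ 0.001  -0.      0.0006]
plate origin in frame mm [-15.   33.2 -19.1] F in frame [-8.5 -1.4  6.6] tq [-0.21  1.31 -0.07] t 38.3 rot err [ 0.0017  0.0104 -0.0004]
```

```bash
python3 -m crank '[{"dp":[0.02,0,0],"delta_rot":[0,0,0],"fingers":-1},{"dp":[0.04,0,0],"delta_rot":[0,0,0],"fingers":-1},{"dp":[0,0,-0.06],"delta_rot":[0,0,0],"fingers":-1},{"dp":[0,0,-0.06],"delta_rot":[0,0,0],"fingers":-1},{"dp":[0,0,-0.06],"delta_rot":[0,0,0],"fingers":-1},{"dp":[0,-0.08,-0.02],"delta_rot":[0,0,0],"fingers":-1},{"dp":[0,-0.08,0],"delta_rot":[0,0,0],"fingers":-1},{"dp":[0,-0.08,0],"delta_rot":[0,0,0],"fingers":-1},{"dp":[0,-0.08,0],"delta_rot":[0,0,0],"fingers":-1},{"dp":[0,-0.08,0],"delta_rot":[0,0,0],"fingers":-1},{"dp":[0,-0.08,0],"delta_rot":[0,0,0],"fingers":-1},{"dp":[0,-0.06,0],"delta_rot":[0,0,0],"fingers":-1}]'; python3 chk.py A
python3 - <<'E'
from h import *
p,d=load('topA');g=p[...,1].astype(int)-p[...,0].astype(int);gg=cv2.cvtColor(p,cv2.COLOR_RGB2GRAY).astype(int)
for u in(254,256,259,264,268,272,276,280,282): print(u,g[234:252,u].tolist(),gg[234:252,u].tolist(),proj('top',FO+RF.apply([[-.006,(267.9-u)*.0031,-.095],[-.006,(267.9-u)*.0031,.013],[0,(267.9-u)*.0031,.013]]))[:,1].round(1).tolist())
p,d=load('sideA');hsv=cv2.cvtColor(p,cv2.COLOR_RGB2HSV);print(proj('side',FO+RF.apply([[-.006,.045,.013],[0,.045,.013],[-.006,.045,-.095],[0,.045,-.095],[-.006,-.045,-.095]])).round(1).tolist())
m=(hsv[...,0]>40)&(hsv[...,0]<85)&(hsv[...,1]>60);v,u=np.nonzero(m[170:260,270:315]);print(len(u),u.min()+270,u.max()+270,v.min()+170,v.max()+170)
E
```

```text
t: 39.3
tcp_pos: [0.4428, -0.1845, 0.3226]
tool_rot: [0.027, 0.998, 0.0, -0.059]
force: [-0.0, 0.3, -0.9]
finger_gap: -0.001
gripper_force: 0.0
side 0
top 67
  z 0.005 0.02 25 x med -0.0035 sd 0.0018 y -0.040..0.043
  z 0.02 0.045 12 x med -0.0058 sd 0.0015 y -0.010..0.024
  z 0.045 0.07 28 x med -0.0043 sd 0.0021 y -0.019..0.020
254 [4, 4, 3, 5, 7, 76, 63, 25, 24, 10, 10, 6, 2, 2, 2, 3, 1, -1] [78, 92, 87, 95, 69, 109, 96, 62, 62, 55, 52, 54, 54, 122, 106, 101, 84, 97] [247.3, 240.0, 238.1]
256 [2, 2, 3, 3, 5, 81, 77, 25, 11, 21, 28, 28, 26, 23, 2, 4, 2, -1] [148, 145, 89, 91, 96, 111, 110, 73, 94, 76, 64, 64, 61, 79, 202, 159, 86, 96] [247.4, 240.2, 238.3]
259 [2, 2, 3, 3, 7, 56, 78, 37, 25, 2, 1, 0, 5, 27, 8, 3, 3, 0] [147, 147, 98, 90, 93, 92, 109, 73, 69, 81, 77, 92, 91, 66, 91, 96, 99, 93] [247.6, 240.4, 238.5]
264 [1, 4, 47, 80, 50, 38, 41, 27, 26, 6, 0, 3, 2, 13, 15, 3, 2, 3] [148, 147, 127, 111, 84, 72, 75, 64, 62, 49, 88, 87, 61, 57, 77, 91, 108, 94] [247.9, 240.7, 238.8]
268 [2, 3, 26, 80, 66, 65, 60, 34, 27, 17, 3, 3, 2, 8, 16, 2, 1, 2] [148, 149, 137, 112, 99, 98, 90, 69, 62, 60, 104, 55, 61, 65, 63, 105, 110, 87] [248.1, 240.9, 239.0]
272 [3, 3, 4, 80, 78, 27, 27, 26, 17, 10, 1, 2, 1, 4, 16, 2, 2, 2] [148, 148, 148, 111, 109, 63, 63, 63, 55, 52, 65, 55, 77, 50, 56, 106, 97, 88] [248.4, 241.2, 239.3]
276 [3, 2, 2, 2, 4, 5, 55, 76, 38, 15, 1, 2, 0, 2, 12, 9, 2, 2] [148, 149, 148, 91, 87, 93, 92, 108, 73, 54, 51, 61, 66, 54, 52, 90, 101, 99] [248.6, 241.5, 239.5]
280 [3, 2, 2, 3, 3, 4, 39, 79, 25, 15, 13, 13, 14, 13, 19, 13, 2, 2] [111, 110, 110, 79, 85, 87, 79, 110, 62, 58, 62, 58, 56, 58, 57, 76, 104, 106] [248.8, 241.7, 239.8]
282 [3, 2, 2, 2, 3, 5, 22, 27, 21, 13, 12, 12, 12, 13, 13, 14, 3, 3] [108, 107, 107, 81, 87, 91, 82, 66, 62, 53, 52, 53, 52, 51, 53, 76, 107, 118] [249.0, 241.8, 239.9]
[[289.7, 207.2], [288.2, 207.1], [292.5, 233.4], [291.0, 233.2], [301.9, 221.6]]
103 289 298 190 231
```

```bash
python3 -m crank '[{"dp":[0,0,-0.03],"delta_rot":[0,0,0],"fingers":-1},{"dp":[0,0,0],"delta_rot":[0,0,0],"fingers":-1},{"dp":[0,0,0],"delta_rot":[0,0,0],"fingers":-1},{"dp":[0,0,0],"delta_rot":[0,0,0],"fingers":-1},{"dp":[0,0,0],"delta_rot":[0,0,0],"fingers":-1}]' && python3 -c "
from station import manip
print(manip.sign_off())"
```

```text
t: 39.82
tcp_pos: [0.4445, -0.1804, 0.3367]
tool_rot: [0.025, 0.998, 0.001, -0.06]
force: [0.2, 0.1, 0.7]
finger_gap: -0.001
gripper_force: 0.0
the job is handed in; nothing more can be done
None
```

I handed the job in at about 40 s of the 72 s: the grey and black plates hang on the spare hook, and the green plate is on both pins, teeth outward, flat against the frame to within about 1 mm by camera and touch; the hand-in returned no verdict.

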